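# Set up the folding spray shield

## Robot

A 6-joint arm with a two-finger parallel gripper is mounted at the origin on the work surface; the furniture and walls round the work are solid. World frame = base frame: x ahead of the robot, y to its left, z up, the work surface at z = 0. Lengths are in m, angles in degrees, forces in N, time in s.
With the tool pointing down it reaches from about 0.375 to 0.9 m from the base axis. Payload 3.1 kg.
Tool frame: the origin (TCP) lies midway between the tips of the shut fingers; the grasp point (between the pads) lies 19 mm behind it; z points along the fingers, y is the line along which they close (so a half turn about z gives the same grasp; the last joint's range is limited). The gripper opens to 87 mm and grips with 3 to 60 N. Pads are 19 mm wide; open, the fingers measure 117 mm over their backs; the gripper's body (75 mm by 190 mm) begins 51 mm behind the grasp point.
Start: joints at [62.366, 30.224, 82.088, -0, 67.689, -10.227], TCP at [0.187, 0.596, 0.223] pointing down, gripper open.
Joint ranges: [-176.69, 176.69], [-43.24, 126.21], [12.49, 139.97], [-82, 262], [0, 151.66], [-163.58, 163.58]. Speed limits (degrees/s): [159.86, 159.86, 180, 180, 180, 180].

## Interface

Orientations are given as a 3x3 rotation matrix whose columns are the frame's x, y, z axes.
In Python, from rig import bot gives the robot as it stands.
- The arm moves only by the shell command python3 steer.py, which reads ROWS from standard input. ROWS is a JSON list of rows, 1 to 20 of them, each an object with the fields tx, ty, tz (the shift in units of 20 mm), wx, wy, wz (a rotation vector in units of 2 degrees), jaw (the opening from 0.0 (shut) to 1.0 (fully open)); a field left out counts as zero (the opening has to be given); each row is the pose to reach, as a shift and turn from the pose commanded when the command began, along the tool's axes at that moment; what a row does not reach only later rows make up. A row lasts 1/10 s, in which the tool goes at most 0.05 m and 8.59 degrees, less where a joint would pass 70% of its speed; a pose out of reach is approached as far as the arm can. The fingers move at their own pace and stop on an object; the grip force is fixed at half the most. Time passes only in rows, so rows that do not move let the fingers close. It prints the time, the measured TCP pose, the force, the opening and the grip force at its end. Input that does not fit is refused with a message, and nothing moves.
- bot.read_state(): the state, without advancing time (a new reading comes with each control period).
- bot.capture(name): name is "scene" or "top" or "wrist"; returns a dict with "color" (480x640x3 uint8, red, green, blue), "K" (3x3 intrinsics, pixels), "view" (4x4, takes a point from world to camera coordinates); the wrist camera has in their place "mount" (4x4, takes a point from camera to tool coordinates, whose origin is the TCP and whose axes are the flange's). Camera axes: x right, y up, looking along -z (the intrinsics and any distortion apply to the point x, -y, -z); pixel columns grow to the right and rows downward; lengths in m; the calibration is good to about 2 mm. A picture is of the moment at which its call begins: read the wrist's pose just before it. There is no depth.
- bot.hand_in(): hands the job in; it is judged then, once.
The state is a dict: "time_s": time; "joint_positions": joint angles; "qvel": joint speeds; "tau": joint torques, N m; "position": TCP position; "tcp_rot": TCP orientation; "force": force on the tool from outside, world axes, zero at the start; "moment": the same for the moment, N m; "opening": opening from 0.0 (shut) to 1.0 (fully open); "grasp_force": force on a finger pad.
Only numpy, scipy, OpenCV 4.12 (cv2) and the standard library are available. Lean on these libraries where they do the work, as an engineer would, in place of code of your own. Each camera call takes 0.05 s, during which the arm holds its last target. There are 200 camera calls.

## Task

Get the wooden block ready for spraying: lift the folding spray shield until its spring snaps it fully open, let go of it, then slide the tin tray with the block all the way into the shield's frame, until it meets the back stop. The block has been wiped clean and stands loose on end, so don't touch it or let it fall or shift in the tray. Handle the thin shield gently, don't ram its frame or let the block touch it, and leave the other things where they are.

Things in the scene. Friction and masses are not known exactly. Their poses are not given: they have to be found in the camera images.
- stand: Folding spray shield; its blue frame is screwed to the bench. Origin on the bench in the middle of the frame; its x axis points from the open mouth (front) to the hinge (back), z up; its -y side is nearer to the robot. Two upright rails guide the tray: inner faces at y = +57 and -57 mm, 40 mm high from x = -25 mm, 70 mm high from -4 to 100 mm. Foot flanges lie outside them out to y = +-85 mm
- stand_mouth (a point): On the bench in the middle of the frame's mouth, x = -58 mm in the stand's frame, axes as the stand's. Here the tips of the rails, flared outwards from x = -25 mm and 26 mm high, stand at y = +-77 mm
- tray_home (a point): Where the middle of the tray's underside is when the tray is fully home: on the bench, x = 5 mm, y = 0 in the stand's frame, axes as the stand's. The tray's leading end then touches the back stop, a 30 mm high plate whose front face is at x = 80 mm in the stand's frame; its other end sticks 12 mm out of the mouth
- shield_hinge (a point): Middle of the shield's hinge line, which runs along the stand's y axis at x = 95 mm, 75 mm above the bench. A tension spring runs along the outside of the frame on its -y side, at y = -84 mm, from x = 0 to 125 mm
- shield (a joint): Angle of the shield, a thin metal leaf 150 mm wide and 190 mm long hinged at the back of the frame: 0 = folded flat forwards over the frame, 1.85 = open, standing up and leaning back a little on its stop. An over-centre spring pulls it shut below about 1.06 rad and snaps it open by itself beyond. Lifting it near the free end takes about 4 N at first, less farther up
- shield_edge (a point): Middle of the shield's free front edge, 190 mm from the hinge (moves with the shield, at half its thickness). Axes: x from the free edge to the hinge, z up when folded. A rolled rim, 7 mm thick, runs round front and sides. Folded, the rim's underside is 71 mm above the bench; its front 37 mm overhang the mouth with nothing beneath: fingers tilted 30 to 45 degrees fit under
- shield_corner (a point): On the shield's side edge on the stand's -y side (nearer to the robot), 25 mm back from the free edge, at half thickness, 165 mm from the hinge line, 75 mm from the leaf's middle line. Axes as shield_edge. Fingers put under the rim here, slantwise from the near front corner, can lift the shield
- tray: Loose shallow tin tray, 90 x 150 x 20 mm, walls and floor 2 mm, 0.16 kg; origin under its middle, its long side along its y axis. It slides on the bench and starts in front of the mouth of the stand, its long side roughly along the stand's x axis
- block: Loose wooden block, 60 x 45 mm and 150 mm tall, about 0.22 kg, standing on end about the middle of the tray, its 60 mm width along the tray's long side. Its origin lies at half height in the middle of a side face, its y axis points up, its x axis along the 60 mm width; it reaches from z = 0 to 45 mm along its own (level) z axis
- block_foot (a point): Middle of the block's underside, 2 mm above the tray's underside
- spray_can_a: Bystander: grey aerosol can, 54 mm in diameter, 202 mm tall, standing; origin under its middle
- sanding_block: Bystander: brown sanding block, 60 x 97 x 28 mm; origin under its middle
- masking_tape: Bystander: roll of masking tape lying flat, 104 mm in diameter, 24 mm high; origin under its middle
- parts_case: Fixed obstacle: red steel case, standing, 85 x 217 mm and 260 mm tall; origin under its middle
- drill_vice: Fixed obstacle: drill vice. In its own frame it reaches from x = -80 to 120 mm and y = -45 to 45 mm, 58 mm high at the jaws (x = 45 to 120 mm)
- box_edge (a point): Fixed obstacle: bench-level middle of the right-hand edge of a black box with a case on it, 175 mm wide along x, 120 mm high, reaching from here to the left (towards +y)

How it is judged (in metres and radians):
On the way:
1. the shield has snapped fully open and the robot has let go of it (value of joint shield above 1.75 rad and contact force between each of the fingers, the arm and stand below 0.2 N), for 0.3 s.
At the end, for the whole second after the job is handed in: The shield is fully open (within 0.1 rad of its stop), the tray lies flat between the rails within 12 mm of the back stop, and the block still stands upright in the tray within 30 mm of its middle, all at rest (value of joint shield above 1.75 rad and x of tray in the frame of stand between -0.007 and 0.02 m and y of tray in the frame of stand between -0.02 and 0.02 m and angle between the y axis of tray and the x axis of stand, either way round below 0.2 rad and angle between tray's own z axis and vertical below 0.05 rad and angle between block's own y axis and vertical below 0.08 rad and z of block_foot in the frame of tray below 0.008 m and horizontal distance between block_foot and tray below 0.03 m and linear speed of each of tray, block below 0.01 m/s); the robot touches nothing.
It fails at once if the robot touches the clean block (contact force between any of the fingers, the arm and block above 0.3 N).
It fails at once if the block topples (angle between block's own y axis and vertical above 0.3 rad).
It fails at once if the block strikes the shield or its frame (contact force between block and stand above 0.3 N).
It fails at once if the shield or its frame is forced: the robot presses on it with more than 20 N, or the tray with more than 40 N (contact force between any of the fingers, the arm and stand above 20 N or contact force between tray and stand above 40 N).
It fails at once if a bystander is knocked over or moved more than 30 mm (distance of any of spray_can_a, sanding_block, masking_tape from where it was at the start of the episode above 0.03 m).
It also fails if it takes over 66 s, if anything falls off the work surface, if the arm or the gripper's body presses on something with over 40 N, if the wrist force passes 120 N, or if a joint passes its speed limit or range.

## Working session

There is one attempt and no reset: what is moved stays moved. The work goes in short steps, Python scripts to look and compute and a shell command to move; the robot and the scene stay as the last step left them, time stands still between calls to the robot, and variables do not carry over. Pictures are saved under pics/ and viewed, at most 10 in all, crops included, and the job is handed in when it is done.

```bash
ls; mkdir -p pics; python3 - <<'E'
from rig import bot
import cv2,numpy as np
s=bot.read_state();print(s['time_s'],s['position'],np.round(s['tcp_rot'],3).tolist(),s['force'])
for n in("scene","top"):
    c=bot.capture(n);cv2.imwrite(f"pics/{n}0.png",c["color"][:,:,::-1]);np.savez(f"pics/{n}0.npz",**c)
    print(n,{k:np.round(v,3).tolist() for k,v in c.items() if k!="color"})
E
```

```text
pics
rig.py
steer.py
0.0 [0.18660158 0.59574347 0.22156471] [[-0.954, 0.299, -0.001], [0.299, 0.954, -0.002], [0.0, -0.002, -1.0]] [ 0.11383482 -0.24856462 -0.49434303]
scene {'K': [[453.273, 0.0, 323.236], [0.0, 453.273, 248.383], [0.0, 0.0, 1.0]], 'view': [[0.45, -0.893, -0.007, -0.067], [0.632, 0.313, 0.709, -0.449], [-0.63, -0.324, 0.706, -0.624], [0.0, 0.0, 0.0, 1.0]]}
top {'K': [[608.729, 0.0, 328.394], [0.0, 608.729, 243.189], [0.0, 0.0, 1.0]], 'view': [[0.007, -1.0, -0.008, 0.17], [0.996, 0.006, 0.092, -0.528], [-0.092, -0.009, 0.996, -1.496], [0.0, 0.0, 0.0, 1.0]]}
```

View pics/scene0.png

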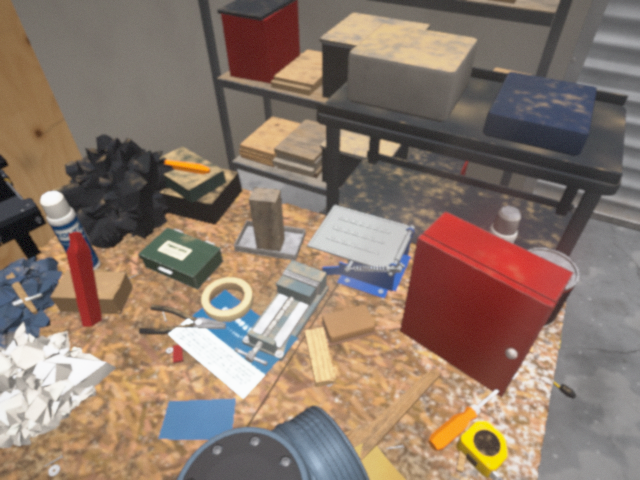

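View pics/top0.png

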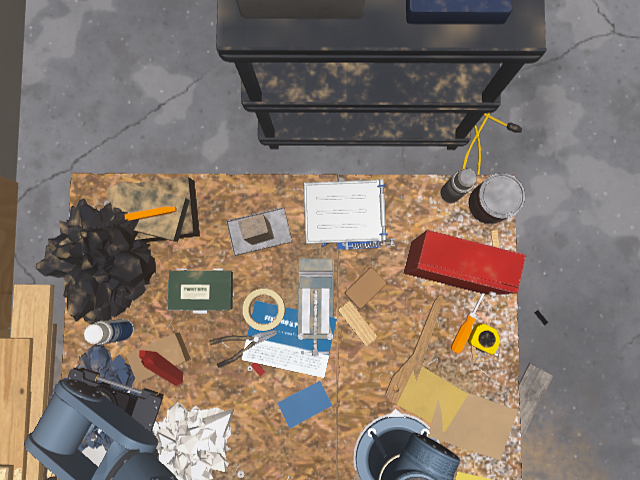

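The scene shows the tray with the block at scene (270,235) and top (259,231), left of the folded shield at top (345,212). The hinge is on the right. The vice at (315,300), the tape and the red case are nearer the robot.

```bash
cat > h.py <<'E'
import numpy as np,cv2
def cam(f): return dict(np.load(f))
def ray(c,u,v,z):
    V=c["view"];R=V[:3,:3];o=-R.T@V[:3,3];K=c["K"]
    d=R.T@np.array([(u-K[0,2])/K[0,0],-(v-K[1,2])/K[1,1],-1]);return o+d*(z-o[2])/d[2]
def proj(c,p):
    q=c["view"][:3,:3]@np.asarray(p,float)+c["view"][:3,3];K=c["K"]
    return np.array([K[0,2]+K[0,0]*q[0]/-q[2],K[1,2]-K[1,1]*q[1]/-q[2]])
E
python3 - <<'E'
from h import *
c=cam("pics/top0.npz");im=c["color"][:,:,::-1]
a=cv2.resize(im[165:315,220:410],None,fx=4,fy=4,interpolation=cv2.INTER_CUBIC);cv2.imwrite("pics/top0c.png",a)
s=cam("pics/scene0.npz")["color"][:,:,::-1]
a=cv2.resize(s[175:325,220:420],None,fx=4,fy=4,interpolation=cv2.INTER_CUBIC);cv2.imwrite("pics/scene0c.png",a)
E
```

```text
(no output)
```

View pics/top0c.png

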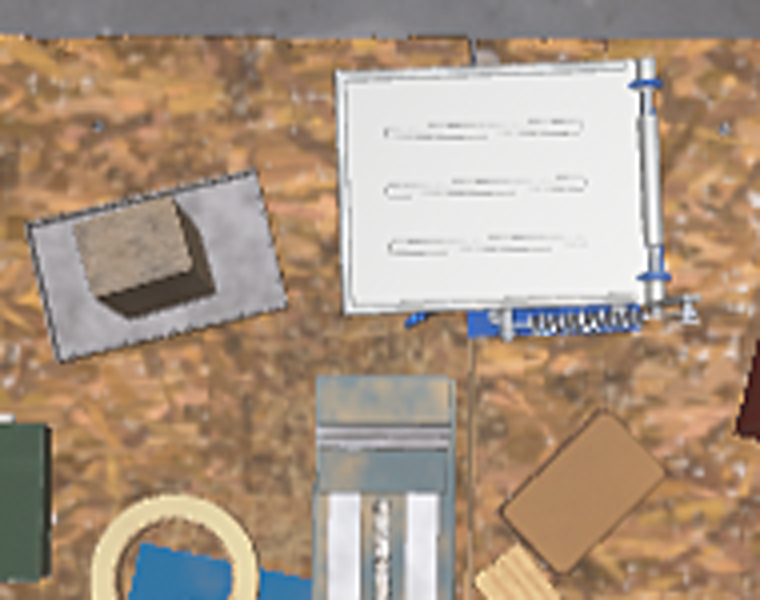

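View pics/scene0c.png

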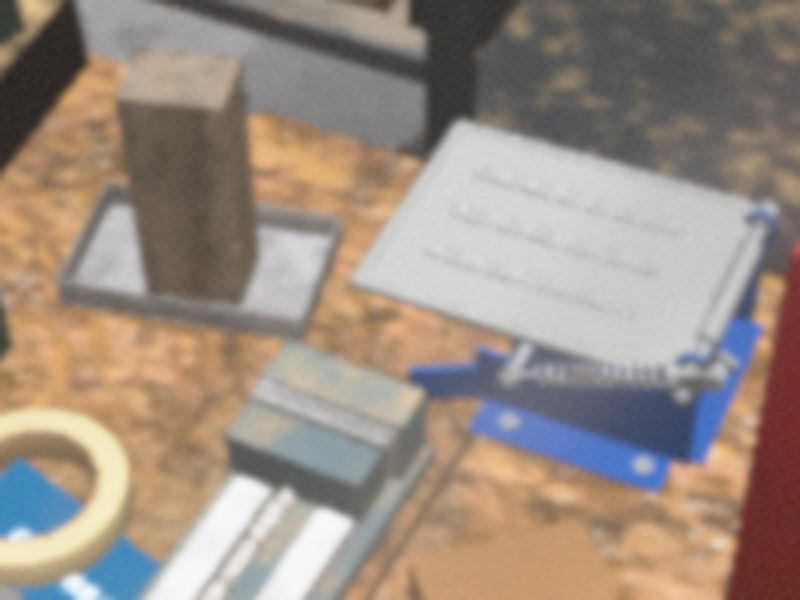

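Crop: shield leaf corners are at about (336,71), (346,313), (650,302). Tray rim corners are at (27,226), (255,172), (288,303), (62,361), and block top corners at (73,227), (178,199), (192,269), (96,298). The mouth faces the tray, and the vice jaws sit just on the near side.

```bash
python3 - <<'E'
from h import *
c=cam("pics/top0.npz");s=cam("pics/scene0.npz")
im=c["color"].astype(int)
def top(x,y,z): return ray(c,x/4-.375+220,y/4-.375+165,z)
def sc(x,y,z): return ray(s,x/4-.375+220,y/4-.375+175,z)
P=lambda l,p:print(l,np.round(p,4))
# mask refinement
w=(im.min(2)>185).astype(np.uint8); w[:175]=0;w[250:]=0;w[:,:295]=0;w[:,395:]=0
cn=max(cv2.findContours(w,0,1)[0],key=cv2.contourArea);print("shield",cv2.boxPoints(cv2.minAreaRect(cn)).tolist())
fl=[top(x,y,.078) for x,y in((336,71),(346,313),(640,60),(652,303))]
for p in fl:P("leaf",p)
fs=[sc(x,y,.078) for x,y in((465,120),(352,283),(690,372))]
for p in fs:P("leaf scene ff,fn,bn",p)
T=[top(x,y,.02) for x,y in((27,226),(255,172),(288,303),(62,361))]
for p in T:P("tray",p)
m=np.mean(T,0);P("tray mid",m)
d=(T[1]-T[0]+T[2]-T[3]);print("tray len",np.linalg.norm(d)/2,"w",np.linalg.norm(T[3]-T[0]),"ang",np.degrees(np.arctan2(d[1],d[0])))
B=[top(x,y,.152) for x,y in((73,227),(178,199),(192,269),(96,298))]
for p in B:P("block",p)
P("block mid",np.mean(B,0));d=B[1]-B[0]+B[2]-B[3];print(np.degrees(np.arctan2(d[1],d[0])))
for l,x,y,z in(("vice",317,377,.058),("vice",455,377,.058),("sand",605,408,.028),("sand",500,512,.028),("sand",668,473,.028),("case",760,340,.26)): P(l,top(x,y,z))
P("tape",top(175,570,.024))
P("box edge",ray(c,198,205,.12))
for u,v in((420,232),(405,265),(523,290)):P("case",ray(c,u,v,.26))
# foot from scene
for x,y in((60,297),(300,333),(342,220)):P("tray sc",sc(x,y,.01))
P("blue flange near",top(470,337,.0)); P("rail tip",top(408,325,.026)); P("bracket",top(690,300,.075));P("flare tip sc",sc(412,372,.026))
E
```

```text
shield [[303.8751525878906, 182.50448608398438], [379.3146667480469, 179.81021118164062], [381.4624328613281, 239.94778442382812], [306.0229187011719, 242.64205932617188]]
leaf [0.6704 0.2347 0.078 ]
leaf [0.5224 0.2271 0.078 ]
leaf [0.6781 0.0498 0.078 ]
leaf [0.5296 0.0427 0.078 ]
leaf scene ff,fn,bn [0.6714 0.2295 0.078 ]
leaf scene ff,fn,bn [0.5213 0.2245 0.078 ]
leaf scene ff,fn,bn [0.5406 0.0399 0.078 ]
tray [0.5816 0.4313 0.02  ]
tray [0.6168 0.2881 0.02  ]
tray [0.5339 0.2662 0.02  ]
tray [0.4965 0.4074 0.02  ]
tray mid [0.5572 0.3482 0.02  ]
tray len 0.14676074487197557 w 0.08837400603899193 ang -75.69278981448063
block [0.5643 0.3813 0.152 ]
block [0.5808 0.3211 0.152 ]
block [0.5404 0.3124 0.152 ]
block [0.5233 0.3672 0.152 ]
block mid [0.5522 0.3455 0.152 ]
-73.68785026708575
vice [0.485  0.2453 0.058 ]
vice [0.4855 0.1611 0.058 ]
sand [0.4689 0.0679 0.028 ]
sand [0.404  0.1328 0.028 ]
sand [0.4288 0.0289 0.028 ]
case [0.4926 0.0005 0.26  ]
tape [0.3669 0.3339 0.024 ]
box edge [0.6067 0.4814 0.12  ]
case [ 0.5301 -0.0216  0.26  ]
case [0.4601 0.0104 0.26  ]
case [ 0.4093 -0.2358  0.26  ]
tray sc [0.4953 0.4068 0.01  ]
tray sc [0.5321 0.2665 0.01  ]
tray sc [0.627  0.2905 0.01  ]
blue flange near [0.5149 0.1518 0.    ]
rail tip [0.52   0.1907 0.026 ]
bracket [0.5319 0.0195 0.075 ]
flare tip sc [0.5204 0.1886 0.026 ]
```

```bash
cat >> h.py <<'E'
from scipy.spatial.transform import Rotation as Ro
XS=np.array([.045,-.999,0]);XS/=np.linalg.norm(XS);YS=np.cross([0,0,1],XS);ZS=np.array([0,0,1.])
O=np.array([.6007,.134,0])
def S(x,y,z): return O+XS*x+YS*y+ZS*z
def orient(tilt,az,inward=None):  # pointing horizontally along YS turned by az about z (deg, +ccw)
    t=np.radians(tilt);h=Ro.from_euler('z',az,degrees=True).apply(YS if inward is None else inward)
    z=h*np.sin(t)-ZS*np.cos(t);y=np.cross(ZS,h);return np.c_[np.cross(y,z),y,z]
def rel(p,R):
    from rig import bot
    s=bot.read_state();R0=np.array(s['tcp_rot']);p0=np.array(s['position'])
    d=R0.T@(np.asarray(p)-p0);r=Ro.from_matrix(R0.T@R).as_rotvec(degrees=True)
    print(np.round(d,4),np.round(r,2),"|d|",round(np.linalg.norm(d),3),"|r|",round(np.linalg.norm(r),1))
E
python3 - <<'E'
from h import *
R=orient(38,0);print(R.round(3).tolist())
E_=S(-65,0,0);e=S(-.065,-.075,.071);print("edge",e)
tip=e-.016*(YS*.788+ZS*.616)+.032*(YS*.616-ZS*.788);print("tip",tip)
rel([.25,.5,.30],np.array(__import__('rig').bot.read_state()['tcp_rot']))
rel([.40,.25,.30],R)
rel(tip-R[:,2]*.10,R)
E
```

```text
[[-0.787, -0.045, 0.615], [-0.035, 0.999, 0.028], [-0.616, 0.0, -0.788]]
edge [0.52285101 0.1955592  0.071     ]
tip [0.52994782 0.19587888 0.035928  ]
[-0.0891 -0.0726 -0.0782] [0. 0. 0.] |d| 0.139 |r| 0.0
[-0.307  -0.2663 -0.0779] [ -6.72 -37.65 -19.21] |d| 0.414 |r| 42.8
[-0.3894 -0.2998  0.1074] [ -6.72 -37.65 -19.21] |d| 0.503 |r| 42.8
```

The rows are not in the units I measure in: shifts go in units of 20 mm and turns go in units of 2 degrees. I convert before sending: -0.307 m is -15.35, -0.266 m is -13.3, -37.65 degrees is -18.825.

```bash
echo '[{"tx": -1.5,"ty": -1.25,"tz": -4,"jaw": 0},{"tx": -2.5,"ty": -2,"tz": -4,"jaw": 0},{"tx": -15.35,"ty": -13.3,"tz": -3.9,"wx": -3.36,"wy": -18.825,"wz": -9.605,"jaw": 0},{"tx": -15.35,"ty": -13.3,"tz": -3.9,"wx": -3.36,"wy": -18.825,"wz": -9.605,"jaw": 0},{"tx": -15.35,"ty": -13.3,"tz": -3.9,"wx": -3.36,"wy": -18.825,"wz": -9.605,"jaw": 0},{"tx": -15.35,"ty": -13.3,"tz": -3.9,"wx": -3.36,"wy": -18.825,"wz": -9.605,"jaw": 0},{"tx": -15.35,"ty": -13.3,"tz": -3.9,"wx": -3.36,"wy": -18.825,"wz": -9.605,"jaw": 0},{"tx": -15.35,"ty": -13.3,"tz": -3.9,"wx": -3.36,"wy": -18.825,"wz": -9.605,"jaw": 0},{"tx": -15.35,"ty": -13.3,"tz": -3.9,"wx": -3.36,"wy": -18.825,"wz": -9.605,"jaw": 0},{"tx": -15.35,"ty": -13.3,"tz": -3.9,"wx": -3.36,"wy": -18.825,"wz": -9.605,"jaw": 0},{"tx": -15.35,"ty": -13.3,"tz": -3.9,"wx": -3.36,"wy": -18.825,"wz": -9.605,"jaw": 0},{"tx": -15.35,"ty": -13.3,"tz": -3.9,"wx": -3.36,"wy": -18.825,"wz": -9.605,"jaw": 0},{"tx": -15.35,"ty": -13.3,"tz": -3.9,"wx": -3.36,"wy": -18.825,"wz": -9.605,"jaw": 0}]' | python3 steer.py
python3 - <<'E'
from h import *
R=orient(38,0)
e=S(-.065,-.075,.071);tip=e-.016*(YS*.788+ZS*.616)+.032*(YS*.616-ZS*.788)
rel(tip-R[:,2]*.07,R);rel(tip,R)
E
```

```text
time_s: 1.4
position: [0.3995, 0.2524, 0.3005]
tcp_rot: [[-0.787, -0.048, 0.616], [-0.037, 0.999, 0.031], [-0.616, 0.002, -0.787]]
force: [-0.8, -0.4, 0.0]
opening: 0.013
grasp_force: 0.0
[ 0.0625 -0.063   0.2169] [0.2  0.05 0.1 ] |d| 0.234 |r| 0.2
[ 0.0625 -0.0632  0.2869] [0.2  0.05 0.1 ] |d| 0.3 |r| 0.2
```

```bash
echo '[{"tx": 1.5,"ty": -1.5,"tz": 2,"jaw": 0},{"tx": 3,"ty": -3,"tz": 4,"jaw": 0},{"tx": 3.125,"ty": -3.15,"tz": 6,"jaw": 0},{"tx": 3.125,"ty": -3.15,"tz": 8,"jaw": 0},{"tx": 3.125,"ty": -3.15,"tz": 9.5,"jaw": 0},{"tx": 3.125,"ty": -3.15,"tz": 10.75,"jaw": 0},{"tx": 3.125,"ty": -3.15,"tz": 10.75,"jaw": 0},{"tx": 3.125,"ty": -3.15,"tz": 10.75,"jaw": 0}]' | python3 steer.py
python3 - <<'E'
from h import *
from rig import bot
R=orient(38,0)
e=S(-.065,-.075,.071);tip=e-.016*(YS*.788+ZS*.616)+.032*(YS*.616-ZS*.788)
rel(tip,R)
a=[bot.capture(n)["color"][:,:,::-1] for n in("top","scene","wrist")]
a=[cv2.resize(x,(400,300),interpolation=cv2.INTER_AREA) if i==2 else cv2.resize(x[160:310,240:440] if i==0 else x[160:310,250:450],(400,300),interpolation=cv2.INTER_CUBIC) for i,x in enumerate(a)]
cv2.imwrite("pics/p1.png",np.vstack([np.hstack(a[:2]),np.hstack([a[2],a[2]*0])]))
E
```

```text
time_s: 2.2
position: [0.5099, 0.2131, 0.1644]
tcp_rot: [[-0.827, -0.043, 0.561], [-0.039, 0.999, 0.019], [-0.561, -0.007, -0.828]]
force: [-0.5, -0.6, -0.5]
opening: 0.006
grasp_force: 0.0
[ 0.0562 -0.0172  0.1173] [-0.38 -3.86  0.12] |d| 0.131 |r| 3.9
```

View pics/p1.png

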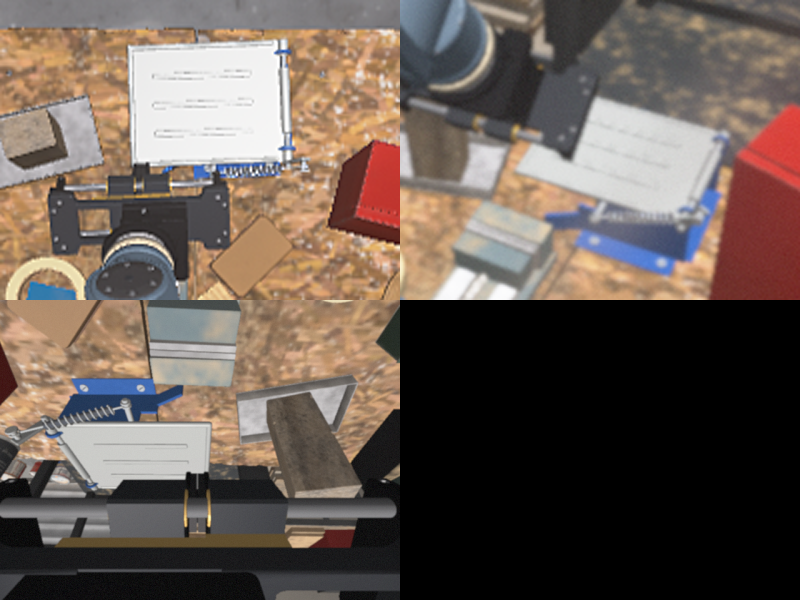

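The view shows the gripper's wide body (190 mm along the closing axis) above the near edge. The tip stopped short of its target, so I'll check the joint limits.

```bash
python3 - <<'E'
from h import *
from rig import bot
s=bot.read_state();print(np.round(s['joint_positions'],1),s['position'])
R=orient(38,0);t=S(-.065,-.075,.071)-.016*(YS*.788+ZS*.616)+.032*(YS*.616-ZS*.788)
rel(t-R[:,2]*.07,R)
E
```

```text
[ 15.2  25.4 120.2 -81.9   7.5   2.3] [0.508275   0.21192224 0.16483154]
[ 0.0597 -0.0166  0.0488] [-0.44 -3.91  0.07] |d| 0.079 |r| 3.9
```

```bash
cat > clr.py <<'E'
from h import *
from itertools import product
g=np.linspace
def pts(x,y,z,n=9): return np.array(list(product(g(*x,n),g(*y,n),g(*z,n))))
BODY=pts((-.0375,.0375),(-.095,.095),(-.20,-.070));FING=pts((-.011,.011),(-.016,.016),(-.07,0))
def boxd(P,c,R,lo,hi):
    q=(P-c)@R;return np.linalg.norm(np.maximum(np.maximum(lo-q,q-hi),0),axis=1).min()
def report(tip,R,leaf=True):
    B=tip+BODY@R.T;F=tip+FING@R.T
    Rb=Ro.from_euler('z',-74.7,degrees=True).as_matrix();bc=np.array([.553,.3465,0])
    o={}
    o['block']=boxd(np.r_[B,F],bc,Rb,np.array([-.03,-.0225,0]),np.array([.03,.0225,.152]))
    I=np.eye(3)
    o['vice']=boxd(np.r_[B,F],np.zeros(3),I,np.array([.41,.160,0]),np.array([.486,.246,.058]))
    o['case']=boxd(np.r_[B,F],np.array([.46,.0104,0]),Ro.from_euler('z',-24.6,degrees=True).as_matrix(),np.array([-.1,-.25,0]),np.array([.076,0,.26])) if 0 else 0
    o['benchF']=F[:,2].min();o['benchB']=B[:,2].min()
    if leaf:
        RS=np.c_[XS,YS,ZS];l=np.array([-.095,-.075,.071]);u=np.array([.095,.075,.078])
        o['leafB']=boxd(B,O,RS,l,u);o['leafF']=boxd(F,O,RS,l,u)
        o['rail']=boxd(np.r_[B,F],O,RS,np.array([-.058,-.085,0]),np.array([.1,-.057,.03]))
    return {k:round(float(v)*1000) for k,v in o.items()}
E
python3 - <<'E'
from clr import *
for a in(15,25,35,45):
  for xs in(-.07,-.08):
    for tau in(32,38,42):
      t=np.radians(tau);R0=orient(tau,-a);hd=R0[:,2]*[1,1,0];hd/=np.linalg.norm(hd)
      for gam in (0,25,-25):
        R=R0@Ro.from_euler('z',gam,degrees=True).as_matrix()
        e=S(xs,-.075,.071);tip=e-.018*(hd*np.cos(t)+ZS*np.sin(t))+.034*(hd*np.sin(t)-ZS*np.cos(t))
        r=report(tip,R)
        if min(r['block'],r['vice'],r['leafB'],r['benchF'])>=7: print(a,xs,tau,gam,tip.round(3),r)
E
```

```text
15 -0.07 32 0 [0.525 0.2   0.033] {'block': 17, 'vice': 7, 'case': 0, 'benchF': 27, 'benchB': 72, 'leafB': 27, 'leafF': 4, 'rail': 0}
15 -0.08 32 0 [0.525 0.21  0.033] {'block': 8, 'vice': 7, 'case': 0, 'benchF': 27, 'benchB': 72, 'leafB': 29, 'leafF': 4, 'rail': 6}
25 -0.07 32 0 [0.525 0.2   0.033] {'block': 14, 'vice': 7, 'case': 0, 'benchF': 27, 'benchB': 72, 'leafB': 25, 'leafF': 3, 'rail': 0}
25 -0.07 32 -25 [0.525 0.2   0.033] {'block': 14, 'vice': 9, 'case': 0, 'benchF': 24, 'benchB': 53, 'leafB': 26, 'leafF': 5, 'rail': 0}
25 -0.08 32 -25 [0.525 0.209 0.033] {'block': 12, 'vice': 8, 'case': 0, 'benchF': 24, 'benchB': 53, 'leafB': 27, 'leafF': 5, 'rail': 5}
35 -0.07 32 0 [0.525 0.199 0.033] {'block': 8, 'vice': 7, 'case': 0, 'benchF': 27, 'benchB': 72, 'leafB': 23, 'leafF': 0, 'rail': 1}
```

```bash
python3 - <<'E'
from clr import *
def pose(a,xs,tau,s,clear=.018):
    t=np.radians(tau);R=orient(tau,-a);hd=R[:,2]*[1,1,0];hd/=np.linalg.norm(hd)
    return S(xs,-.075,.071)-clear*(hd*np.cos(t)+ZS*np.sin(t))+s*(hd*np.sin(t)-ZS*np.cos(t)),R
for a,xs,tau in((28,-.066,32),(28,-.062,34)):
  for s in(.034,0,-.05):
    p,R=pose(a,xs,tau,s);print(a,p.round(4),report(p,R))
p,R=pose(28,-.066,32,-.06)
rel(p+[-.05,0.02,.10],R);rel(p,R)
E
```

```text
28 [0.5253 0.1954 0.0326] {'block': 16, 'vice': 7, 'case': 0, 'benchF': 27, 'benchB': 72, 'leafB': 23, 'leafF': 2, 'rail': 0}
28 [0.509  0.2031 0.0615] {'block': 16, 'vice': 6, 'case': 0, 'benchF': 56, 'benchB': 101, 'leafB': 57, 'leafF': 2, 'rail': 32}
28 [0.4851 0.2145 0.1039] {'block': 37, 'vice': 40, 'case': 0, 'benchF': 98, 'benchB': 143, 'leafB': 107, 'leafF': 38, 'rail': 82}
28 [0.5267 0.1908 0.0327] {'block': 20, 'vice': 6, 'case': 0, 'benchF': 27, 'benchB': 70, 'leafB': 22, 'leafF': 2, 'rail': 0}
28 [0.5095 0.199  0.0609] {'block': 20, 'vice': 6, 'case': 0, 'benchF': 55, 'benchB': 98, 'leafB': 56, 'leafF': 2, 'rail': 30}
28 [0.4843 0.211  0.1024] {'block': 38, 'vice': 38, 'case': 0, 'benchF': 96, 'benchB': 139, 'leafB': 106, 'leafF': 38, 'rail': 80}
[ 0.0369  0.0277 -0.0826] [14.83  2.15 23.51] |d| 0.095 |r| 27.9
[0.0524 0.0064 0.0279] [14.83  2.15 23.51] |d| 0.06 |r| 27.9
```

Converted, -0.083 m is -4.15, 0.052 m is 2.6, 23.5 degrees is 11.75.

```bash
echo '[{"tx": 1,"ty": 0.75,"tz": -2.25,"jaw": 0},{"tx": 1.85,"ty": 1.4,"tz": -4.15,"wx": 2.5,"wy": 0.5,"wz": 4,"jaw": 0},{"tx": 1.85,"ty": 1.4,"tz": -4.15,"wx": 7.4,"wy": 1.1,"wz": 11.75,"jaw": 0},{"tx": 1.85,"ty": 1.4,"tz": -4.15,"wx": 7.4,"wy": 1.1,"wz": 11.75,"jaw": 0},{"tx": 1.85,"ty": 1.4,"tz": -4.15,"wx": 7.4,"wy": 1.1,"wz": 11.75,"jaw": 0},{"tx": 1.85,"ty": 1.4,"tz": -4.15,"wx": 7.4,"wy": 1.1,"wz": 11.75,"jaw": 0},{"tx": 2.6,"ty": 0.3,"tz": 1.4,"wx": 7.4,"wy": 1.1,"wz": 11.75,"jaw": 0},{"tx": 2.6,"ty": 0.3,"tz": 1.4,"wx": 7.4,"wy": 1.1,"wz": 11.75,"jaw": 0},{"tx": 2.6,"ty": 0.3,"tz": 1.4,"wx": 7.4,"wy": 1.1,"wz": 11.75,"jaw": 0},{"tx": 2.6,"ty": 0.3,"tz": 1.4,"wx": 7.4,"wy": 1.1,"wz": 11.75,"jaw": 0},{"tx": 2.6,"ty": 0.3,"tz": 1.4,"wx": 7.4,"wy": 1.1,"wz": 11.75,"jaw": 0},{"tx": 2.6,"ty": 0.3,"tz": 1.4,"wx": 7.4,"wy": 1.1,"wz": 11.75,"jaw": 0}]' | python3 steer.py
python3 - <<'E'
from clr import *
from rig import bot
s=bot.read_state();print(np.round(s['joint_positions'],1))
t=np.radians(32);R=orient(32,-28);hd=R[:,2]*[1,1,0];hd/=np.linalg.norm(hd)
for q in(-.06,.034): rel(S(-.066,-.075,.071)-.018*(hd*np.cos(t)+ZS*np.sin(t))+q*R[:,2],R)
E
```

```text
time_s: 3.55
position: [0.4811, 0.2155, 0.1142]
tcp_rot: [[-0.765, 0.43, 0.48], [0.366, 0.903, -0.227], [-0.53, 0.002, -0.848]]
force: [0.8, 0.2, -0.2]
opening: 0.008
grasp_force: 0.0
[ 25.8  33.  115.9 -69.6  26.1  24.1]
[0.002  0.0008 0.0009] [ 0.06  0.04 -0.11] |d| 0.002 |r| 0.1
[0.0021 0.0007 0.0949] [ 0.06  0.04 -0.11] |d| 0.095 |r| 0.1
```

The rows are not in the units I measure in: shifts go in units of 20 mm and turns go in units of 2 degrees. I convert before sending: 0.095 m is 4.75, 0.085 m is 4.25.

```bash
echo '[{"tx": 0.1,"ty": 0.05,"tz": 1,"jaw": 0},{"tx": 0.1,"ty": 0.05,"tz": 2,"jaw": 0},{"tx": 0.1,"ty": 0.05,"tz": 2.75,"jaw": 0},{"tx": 0.1,"ty": 0.05,"tz": 3.25,"jaw": 0},{"tx": 0.1,"ty": 0.05,"tz": 3.75,"jaw": 0},{"tx": 0.1,"ty": 0.05,"tz": 4.25,"jaw": 0},{"tx": 0.1,"ty": 0.05,"tz": 4.75,"jaw": 0},{"tx": 0.1,"ty": 0.05,"tz": 4.75,"jaw": 0}]' | python3 steer.py
python3 - <<'E'
from clr import *
from rig import bot
s=bot.read_state();print(np.round(s['joint_positions'],1))
t=np.radians(32);R=orient(32,-28);hd=R[:,2]*[1,1,0];hd/=np.linalg.norm(hd)
rel(S(-.066,-.075,.071)-.018*(hd*np.cos(t)+ZS*np.sin(t))+.034*R[:,2],R)
a=[bot.capture(n)["color"][:,:,::-1] for n in("top","scene","wrist")]
a=[cv2.resize(x,(400,300),interpolation=cv2.INTER_AREA) if i==2 else cv2.resize(x[160:310,240:440] if i==0 else x[160:310,250:450],(400,300),interpolation=cv2.INTER_CUBIC) for i,x in enumerate(a)]
cv2.imwrite("pics/p2.png",np.vstack([np.hstack(a[:2]),np.hstack([a[2],a[2]*0])]))
E
```

```text
time_s: 4.35
position: [0.5268, 0.2018, 0.0382]
tcp_rot: [[-0.776, 0.437, 0.454], [0.369, 0.899, -0.235], [-0.511, -0.015, -0.859]]
force: [-8.0, 0.5, -2.6]
opening: 0.005
grasp_force: 4.4
[ 21.7  43.  112.2 -81.8  23.   34.1]
[ 0.0017 -0.0064  0.0056] [-1.01 -1.24  0.  ] |d| 0.009 |r| 1.6
```

View pics/p2.png

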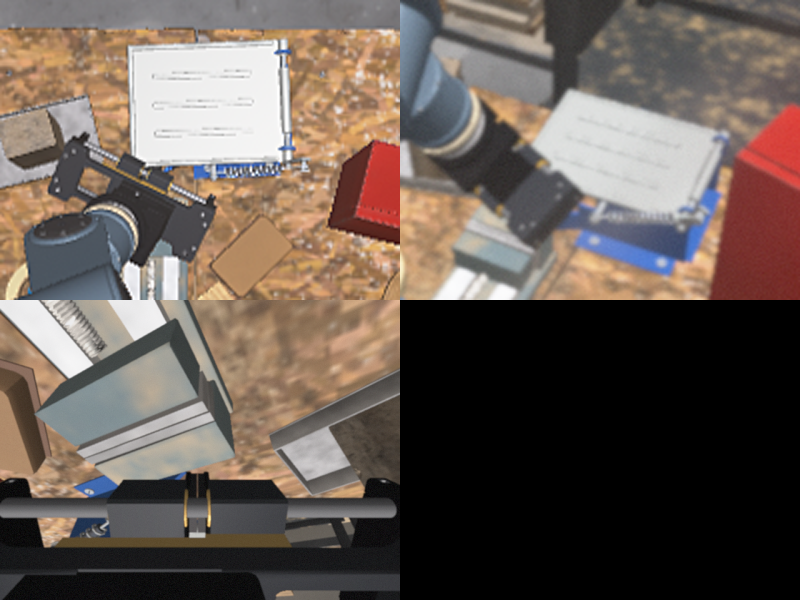

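The fingers are hooked under the rim at the near corner, with a light force of about 8 N, and the leaf is still folded. Next I'll work out the lifting arc.

```bash
cat > arc.py <<'E'
from clr import *
from rig import bot
import sys
s=bot.read_state();R0=np.array(s['tcp_rot']);p0=np.array(s['position'])
print(p0.round(4),np.round(s['force'],1),np.round(s['joint_positions'],1))
def arc(t0,ths,r=.161,dx=0):
    for th in ths:
        a,b=np.radians(t0),np.radians(th)
        d=XS*r*(np.cos(a)-np.cos(b))+ZS*r*(np.sin(b)-np.sin(a))-YS*dx
        print(th,(R0.T@d).round(4),d.round(3))
E
python3 -c "
from arc import *
arc(0,(4,8,12,16,20),dx=.003)"
```

```text
[0.5269 0.2019 0.0383] [-8.6 -0.3 -3.2] [ 21.7  43.  112.2 -81.8  23.   34.1]
4 [-0.0036 -0.0019 -0.0109] [-0.003 -0.001  0.011]
8 [-0.0098 -0.0031 -0.0202] [-0.003 -0.002  0.022]
12 [-0.0163 -0.005  -0.0292] [-0.003 -0.004  0.033]
16 [-0.0229 -0.0076 -0.0379] [-0.003 -0.006  0.044]
20 [-0.0298 -0.0108 -0.0462] [-0.003 -0.01   0.055]
```

```bash
echo '[{"tx": -0.15,"ty": -0.05,"tz": -0.25,"jaw": 0},{"tx": -0.25,"ty": -0.1,"tz": -0.45,"jaw": 0},{"tx": -0.4,"ty": -0.15,"tz": -0.75,"jaw": 0},{"tx": -0.6,"ty": -0.15,"tz": -1,"jaw": 0}]' | python3 steer.py
python3 -c "
from arc import *
c=bot.capture('scene');cv2.imwrite('pics/s3.png',cv2.resize(c['color'][160:310,250:450,::-1],(600,450),interpolation=cv2.INTER_CUBIC))
arc(8,(12,16,20,24,30))"
```

```text
time_s: 4.9
position: [0.5269, 0.2004, 0.0624]
tcp_rot: [[-0.775, 0.436, 0.457], [0.368, 0.9, -0.234], [-0.513, -0.013, -0.858]]
force: [-7.9, 0.7, -2.3]
opening: 0.005
grasp_force: 4.0
[0.5269 0.2004 0.0624] [-7.9  0.7 -2.3] [ 21.5  40.1 112.2 -75.5  23.4  27. ]
12 [-0.0065 -0.0019 -0.009 ] [ 0.    -0.002  0.011]
16 [-0.0132 -0.0044 -0.0177] [ 0.    -0.005  0.022]
20 [-0.02   -0.0076 -0.026 ] [ 0.    -0.008  0.033]
24 [-0.0271 -0.0114 -0.0338] [ 0.001 -0.012  0.043]
30 [-0.0379 -0.0183 -0.0448] [ 0.001 -0.02   0.058]
```

View pics/s3.png

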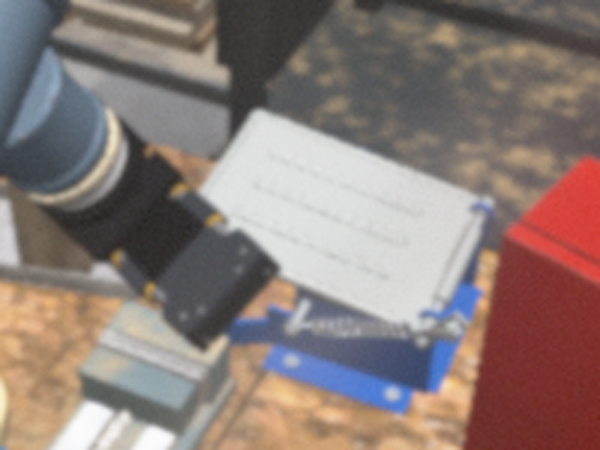

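The far corner moved up about 8 px, from (336,205) to (338,197), so the leaf is rising. I'll continue along the arc.

Converted, -0.045 m is -2.25, -0.039 m is -1.95.

```bash
echo '[{"tx": -0.175,"ty": -0.05,"tz": -0.225,"jaw": 0},{"tx": -0.325,"ty": -0.1,"tz": -0.45,"jaw": 0},{"tx": -0.5,"ty": -0.15,"tz": -0.65,"jaw": 0},{"tx": -0.65,"ty": -0.225,"tz": -0.9,"jaw": 0},{"tx": -0.85,"ty": -0.3,"tz": -1.1,"jaw": 0},{"tx": -1,"ty": -0.375,"tz": -1.3,"jaw": 0},{"tx": -1.35,"ty": -0.575,"tz": -1.7,"jaw": 0},{"tx": -1.6,"ty": -0.75,"tz": -1.95,"jaw": 0},{"tx": -1.9,"ty": -0.9,"tz": -2.25,"jaw": 0}]' | python3 steer.py
python3 -c "
from arc import *
c=bot.capture('scene');cv2.imwrite('pics/s4.png',c['color'][:,:,::-1])
arc(30,(35,40,45,50,55,60,65,70))"
```

```text
time_s: 5.85
position: [0.5278, 0.1808, 0.1211]
tcp_rot: [[-0.775, 0.436, 0.458], [0.368, 0.9, -0.234], [-0.514, -0.013, -0.858]]
force: [-7.0, 2.7, -0.7]
opening: 0.007
grasp_force: 3.5
[0.5278 0.1808 0.1211] [-7.   2.7 -0.7] [ 19.2  32.7 112.2 -61.4  25.    9.4]
35 [-0.0091 -0.0068 -0.0082] [ 0.    -0.008  0.012]
40 [-0.0183 -0.0144 -0.0156] [ 0.001 -0.016  0.023]
45 [-0.0274 -0.0229 -0.0221] [ 0.001 -0.026  0.033]
50 [-0.0365 -0.0321 -0.0276] [ 0.002 -0.036  0.043]
55 [-0.0454 -0.042  -0.0321] [ 0.002 -0.047  0.051]
60 [-0.054  -0.0526 -0.0356] [ 0.003 -0.059  0.059]
65 [-0.0624 -0.0636 -0.038 ] [ 0.003 -0.071  0.065]
70 [-0.0704 -0.0751 -0.0393] [ 0.004 -0.084  0.071]
```

Converted, -0.0365 m is -1.825, -0.032 m is -1.6.

```bash
echo '[{"tx": -0.225,"ty": -0.15,"tz": -0.2,"jaw": 0},{"tx": -0.45,"ty": -0.35,"tz": -0.4,"jaw": 0},{"tx": -0.675,"ty": -0.525,"tz": -0.6,"jaw": 0},{"tx": -0.9,"ty": -0.725,"tz": -0.775,"jaw": 0},{"tx": -1.15,"ty": -0.925,"tz": -0.95,"jaw": 0},{"tx": -1.35,"ty": -1.15,"tz": -1.1,"jaw": 0},{"tx": -1.6,"ty": -1.375,"tz": -1.25,"jaw": 0},{"tx": -1.825,"ty": -1.6,"tz": -1.375,"jaw": 0}]' | python3 steer.py
python3 -c "
from arc import *
c=bot.capture('scene');cv2.imwrite('pics/s5.png',cv2.resize(c['color'][100:310,230:450,::-1],None,fx=2.7,fy=2.7,interpolation=cv2.INTER_CUBIC))
arc(50,(55,60,65,70,75))"
```

```text
time_s: 6.7
position: [0.5309, 0.1447, 0.1647]
tcp_rot: [[-0.773, 0.437, 0.46], [0.369, 0.899, -0.235], [-0.516, -0.012, -0.856]]
force: [-3.1, 2.2, 0.9]
opening: 0.006
grasp_force: 1.6
[0.5309 0.1447 0.1647] [-3.1  2.2  0.9] [ 14.6  26.9 112.8 -52.8  25.5  -4.1]
55 [-0.0089 -0.0099 -0.0045] [ 0.001 -0.011  0.009]
60 [-0.0176 -0.0204 -0.0079] [ 0.001 -0.023  0.016]
65 [-0.0259 -0.0314 -0.0103] [ 0.002 -0.035  0.023]
70 [-0.034  -0.0429 -0.0116] [ 0.002 -0.048  0.028]
75 [-0.0415 -0.0547 -0.0118] [ 0.003 -0.062  0.032]
```

View pics/s5.png

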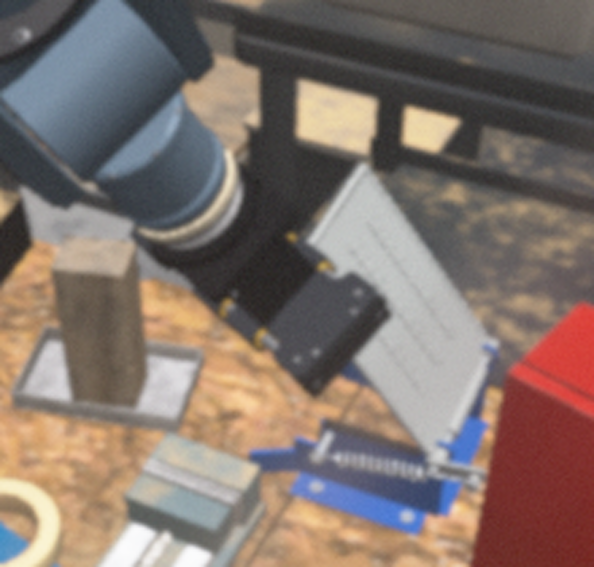

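The leaf stands at about 50°, and the block and tray are undisturbed. I'll continue to 70°.

```bash
echo '[{"tx": -0.225,"ty": -0.25,"tz": -0.115,"jaw": 0},{"tx": -0.45,"ty": -0.5,"tz": -0.225,"jaw": 0},{"tx": -0.65,"ty": -0.75,"tz": -0.3,"jaw": 0},{"tx": -0.88,"ty": -1.02,"tz": -0.4,"jaw": 0},{"tx": -1.1,"ty": -1.3,"tz": -0.45,"jaw": 0},{"tx": -1.3,"ty": -1.57,"tz": -0.5,"jaw": 0},{"tx": -1.3,"ty": -1.57,"tz": -0.5,"jaw": 0},{"tx": -1.3,"ty": -1.57,"tz": -0.5,"jaw": 0}]' | python3 steer.py
python3 -c "
from arc import *
c=bot.capture('top');cv2.imwrite('pics/t6.png',cv2.resize(c['color'][120:320,230:450,::-1],None,fx=2.7,fy=2.7,interpolation=cv2.INTER_CUBIC))
print((R0.T@np.array([-.06,.02,.10])).round(4))
arc(65,(70,75))"
```

```text
time_s: 7.55
position: [0.5343, 0.1088, 0.1869]
tcp_rot: [[-0.772, 0.438, 0.461], [0.37, 0.899, -0.235], [-0.517, -0.011, -0.856]]
force: [-0.2, -0.1, -0.4]
opening: 0.003
grasp_force: 0.0
[0.5343 0.1088 0.1869] [-0.2 -0.1 -0.4] [  9.8  23.6 113.5 -48.   24.6 -13.3]
[ 0.002  -0.0094 -0.1179]
70 [-0.008  -0.0115 -0.0013] [ 0.001 -0.013  0.005]
75 [-0.0156 -0.0233 -0.0015] [ 0.001 -0.026  0.01 ]
```

View pics/t6.png

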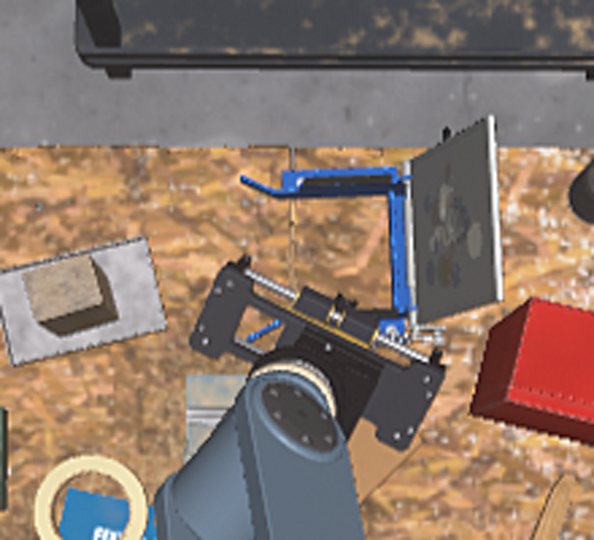

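The shield has snapped open and the gripper is free of it (force about 0). I'll retract, then check clearances for pushing behind the tray, since the black box and green case are close.

```bash
echo '[{"tx": 0.05,"ty": -0.25,"tz": -2,"jaw": 0},{"tx": 0.1,"ty": -0.45,"tz": -4,"jaw": 0},{"tx": 0.1,"ty": -0.45,"tz": -5.9,"jaw": 0},{"tx": 0.1,"ty": -0.45,"tz": -5.9,"jaw": 0}]' | python3 steer.py
python3 - <<'E'
from clr import *
from rig import bot
c=bot.capture("top");im=c["color"];np.savez("pics/top7.npz",**c)
hsv=cv2.cvtColor(im,cv2.COLOR_RGB2HSV)
m=cv2.inRange(hsv,(60,60,30),(95,255,140));m[:,:160]=0;m[:,240:]=0;m[:260]=0;m[320:]=0
cn=max(cv2.findContours(m,0,1)[0],key=cv2.contourArea);print("green",cv2.boundingRect(cn))
x,y,w,h=cv2.boundingRect(cn)
for z in(0,.05):print(z,[ray(c,u,v,z).round(3)[:2].tolist() for u,v in((x,y),(x+w,y),(x+w,y+h))])
s=cam("pics/scene0.npz");hs=cv2.cvtColor(s["color"],cv2.COLOR_RGB2HSV)
m=cv2.inRange(hs,(50,60,20),(95,255,140));m[:,:130]=0;m[:,230:]=0;m[:220]=0;m[290:]=0
cn=max(cv2.findContours(m,0,1)[0],key=cv2.contourArea);print("green sc",cv2.boundingRect(cn),cv2.approxPolyDP(cn,4,True)[:,0].tolist())
for u,v in((198,180),(198,205),(198,235),(190,178)):print("box",ray(c,u,v,.12).round(3))
# frame check
q=lambda x,y,z:ray(c,x/2.7+230-.3,y/2.7+120-.3,z)
for n,p,z in(("far tip",(241,180),.026),("near tip",(250,338),.026)):
    d=q(*p,z)-O;print(n,round(d@XS,4),round(d@YS,4))
E
```

```text
time_s: 8.0
position: [0.4746, 0.1312, 0.2909]
tcp_rot: [[-0.769, 0.435, 0.468], [0.369, 0.9, -0.232], [-0.522, -0.006, -0.853]]
force: [1.2, 0.2, -0.1]
opening: 0.006
grasp_force: 0.0
green (168, 305, 1, 4)
0 [[0.37, 0.577], [0.37, 0.575], [0.36, 0.575]]
0.05 [[0.371, 0.564], [0.371, 0.561], [0.361, 0.561]]
green sc (150, 264, 1, 1) [[150, 264]]
box [0.667 0.483 0.12 ]
box [0.607 0.481 0.12 ]
box [0.536 0.479 0.12 ]
box [0.671 0.502 0.12 ]
far tip -0.0614 0.0726
near tip -0.0585 -0.0756
```

```bash
python3 - <<'E'
from clr import *
c=cam("pics/top0.npz");s=cam("pics/scene0.npz")
for z in(.0,.02,.03,.04,.05,.06):print(z,ray(c,232,270,z)[:2].round(3),ray(s,222,252,z)[:2].round(3))
h=np.array([.247,-.969,0]);w=np.array([.969,.247,0]);mid=np.array([.5572,.3482,0]);rear=mid-.075*h
for tau in(20,28,35):
  for az in(0,-15,-30):
    R=orient(tau,az,w)
    for lbl,p in(("pre",rear-.024*h+.005*w+[0,0,.011]),("post",rear+.05*h+.005*w+[0,0,.011])):
      B=p+BODY@R.T
      bx=boxd(B,np.zeros(3),np.eye(3),np.array([.518,.479,0]),np.array([.7,.6,.12]))
      gr=boxd(B,np.zeros(3),np.eye(3),np.array([.40,.40,0]),np.array([.475,.52,.045]))
      r=report(p,R,False);print(tau,az,lbl,p.round(3),"block",r['block']-(0 if lbl=='pre' else 0),"box",round(bx*1000),"green",round(gr*1000),"bottom",r['benchF'],r['benchB'])
E
```

```text
0.0 [0.46  0.418] [0.481 0.435]
0.02 [0.459 0.414] [0.466 0.42 ]
0.03 [0.458 0.413] [0.459 0.413]
0.04 [0.458 0.411] [0.451 0.405]
0.05 [0.457 0.409] [0.444 0.398]
0.06 [0.457 0.408] [0.437 0.39 ]
20 0 pre [0.538 0.445 0.011] block 0 box 0 green 19 bottom 7 64
20 0 post [0.556 0.374 0.011] block 0 box 10 green 19 bottom 7 64
20 -15 pre [0.538 0.445 0.011] block 0 box 0 green 19 bottom 7 64
20 -15 post [0.556 0.374 0.011] block 0 box 10 green 29 bottom 7 64
20 -30 pre [0.538 0.445 0.011] block 3 box 0 green 19 bottom 7 64
20 -30 post [0.556 0.374 0.011] block 0 box 0 green 32 bottom 7 64
28 0 pre [0.538 0.445 0.011] block 0 box 0 green 10 bottom 6 55
28 0 post [0.556 0.374 0.011] block 0 box 13 green 10 bottom 6 55
28 -15 pre [0.538 0.445 0.011] block 0 box 0 green 10 bottom 6 55
28 -15 post [0.556 0.374 0.011] block 0 box 10 green 18 bottom 6 55
28 -30 pre [0.538 0.445 0.011] block 9 box 0 green 10 bottom 6 55
28 -30 post [0.556 0.374 0.011] block 0 box 0 green 22 bottom 6 55
35 0 pre [0.538 0.445 0.011] block 0 box 1 green 2 bottom 5 47
35 0 post [0.556 0.374 0.011] block 0 box 16 green 2 bottom 5 47
35 -15 pre [0.538 0.445 0.011] block 2 box 0 green 2 bottom 5 47
35 -15 post [0.556 0.374 0.011] block 0 box 10 green 11 bottom 5 47
35 -30 pre [0.538 0.445 0.011] block 17 box 0 green 2 bottom 5 47
35 -30 post [0.556 0.374 0.011] block 0 box 0 green 15 bottom 5 47
```

The box, green case and block leave no room behind the tray. I'll pull it first from the inside of its front wall with half-open fingers leaning forward, and push from behind once there is space.

```bash
cat > t.py <<'E'
from clr import *
h=np.array([.247,-.969,0]);w=np.array([.969,.247,0]);mid=np.array([.5572,.3482,0])
E
python3 - <<'E'
from t import *
for lean in(12,15,18):
  R=orient(-lean,0,h);p=mid+.054*h+[0,0,.0085]
  print(lean,p.round(4),report(p,R,True))
R=orient(-15,0,h);p=mid+.054*h+[0,0,.0085]
rel(p+[0,0,.2],R);rel(p,R)
R1=orient(-15,0,XS)
E
```

```text
12 [0.5705 0.2959 0.0085] {'block': 1, 'vice': 12, 'case': 0, 'benchF': 6, 'benchB': 69, 'leafB': 8, 'leafF': 40, 'rail': 56}
15 [0.5705 0.2959 0.0085] {'block': 5, 'vice': 10, 'case': 0, 'benchF': 6, 'benchB': 66, 'leafB': 4, 'leafF': 37, 'rail': 52}
18 [0.5705 0.2959 0.0085] {'block': 9, 'vice': 9, 'case': 0, 'benchF': 5, 'benchB': 63, 'leafB': 1, 'leafF': 33, 'rail': 48}
[0.029  0.1912 0.075 ] [ 6.86 43.52 50.72] |d| 0.207 |r| 67.2
[0.133  0.1927 0.2458] [ 6.86 43.52 50.72] |d| 0.339 |r| 67.2
```

```bash
python3 - <<'E'
from t import *
for lean in(18,21,24):
  R=orient(-lean,0,h);p=mid+.058*h+.010*w+[0,0,.010]
  print(lean,p.round(4),report(p,R,False))
  R1=orient(-lean,0,XS)
  # pulled 95 mm: tray centre at stand x=-.121,y=0
  q=S(-.121+.063,.008,.010);print("  end",report(q,R1,False),"rail",boxd(q+BODY@R1.T,O,np.c_[XS,YS,ZS],np.array([-.025,-.08,0]),np.array([.1,-.057,.04])),boxd(q+BODY@R1.T,O,np.c_[XS,YS,ZS],np.array([-.004,-.08,0]),np.array([.1,-.057,.07])))
R=orient(-21,0,h);p=mid+.058*h+.010*w+[0,0,.010]
rel(p+[0,0,.2],R)
E
```

```text
18 [0.5812 0.2945 0.01  ] {'block': 13, 'vice': 18, 'case': 0, 'benchF': 7, 'benchB': 65}
  end {'block': 109, 'vice': 31, 'case': 0, 'benchF': 7, 'benchB': 65} rail 0.02498581885160022 0.0
21 [0.5812 0.2945 0.01  ] {'block': 17, 'vice': 17, 'case': 0, 'benchF': 6, 'benchB': 62}
  end {'block': 113, 'vice': 31, 'case': 0, 'benchF': 6, 'benchB': 62} rail 0.021911831746855376 0.0
24 [0.5812 0.2945 0.01  ] {'block': 17, 'vice': 17, 'case': 0, 'benchF': 6, 'benchB': 59}
  end {'block': 117, 'vice': 31, 'case': 0, 'benchF': 6, 'benchB': 59} rail 0.01869555791963956 0.0
[0.0194 0.1946 0.079 ] [ 4.23 49.11 51.38] |d| 0.211 |r| 71.2
```

Converted, 0.195 m is 9.75, 0.079 m is 3.95, 51.38 degrees is 25.69.

```bash
echo '[{"ty": 1,"tz": -1.5,"jaw": 0.3},{"tx": 0.95,"ty": 9.75,"tz": 3.95,"wx": 2.115,"wy": 24.555,"wz": 25.69,"jaw": 0.3},{"tx": 0.95,"ty": 9.75,"tz": 3.95,"wx": 2.115,"wy": 24.555,"wz": 25.69,"jaw": 0.3},{"tx": 0.95,"ty": 9.75,"tz": 3.95,"wx": 2.115,"wy": 24.555,"wz": 25.69,"jaw": 0.3},{"tx": 0.95,"ty": 9.75,"tz": 3.95,"wx": 2.115,"wy": 24.555,"wz": 25.69,"jaw": 0.3},{"tx": 0.95,"ty": 9.75,"tz": 3.95,"wx": 2.115,"wy": 24.555,"wz": 25.69,"jaw": 0.3},{"tx": 0.95,"ty": 9.75,"tz": 3.95,"wx": 2.115,"wy": 24.555,"wz": 25.69,"jaw": 0.3},{"tx": 0.95,"ty": 9.75,"tz": 3.95,"wx": 2.115,"wy": 24.555,"wz": 25.69,"jaw": 0.3},{"tx": 0.95,"ty": 9.75,"tz": 3.95,"wx": 2.115,"wy": 24.555,"wz": 25.69,"jaw": 0.3},{"tx": 0.95,"ty": 9.75,"tz": 3.95,"wx": 2.115,"wy": 24.555,"wz": 25.69,"jaw": 0.3},{"tx": 0.95,"ty": 9.75,"tz": 3.95,"wx": 2.115,"wy": 24.555,"wz": 25.69,"jaw": 0.3},{"tx": 0.95,"ty": 9.75,"tz": 3.95,"wx": 2.115,"wy": 24.555,"wz": 25.69,"jaw": 0.3},{"tx": 0.95,"ty": 9.75,"tz": 3.95,"wx": 2.115,"wy": 24.555,"wz": 25.69,"jaw": 0.3},{"tx": 0.95,"ty": 9.75,"tz": 3.95,"wx": 2.115,"wy": 24.555,"wz": 25.69,"jaw": 0.3}]' | python3 steer.py
python3 - <<'E'
from t import *
from rig import bot
print(np.round(bot.read_state()['joint_positions'],1))
R=orient(-21,0,h);p=mid+.058*h+.010*w+[0,0,.010]
rel(p+[0,0,.05],R);rel(p,R)
# see tray: wrist image with projected expectations is unneeded; top check of tray corners by dark outline
c=bot.capture("top");s0=cam("pics/top0.npz")
d=np.abs(c["color"].astype(int)-s0["color"]).max(2)[205:260,225:270];print("block/tray rear diff>40 px:",int((d>40).sum()))
E
```

```text
time_s: 9.45
position: [0.5808, 0.2943, 0.2076]
tcp_rot: [[-0.229, 0.969, -0.092], [0.905, 0.247, 0.346], [0.358, -0.004, -0.934]]
force: [-0.5, 0.1, 0.7]
opening: 0.298
grasp_force: 0.0
[  7.2  33.4  82.2  22.3  68.9 -16. ]
[-0.0527  0.0011  0.1379] [-0.24  0.04 -0.08] |d| 0.148 |r| 0.3
[-0.0706  0.0013  0.1846] [-0.24  0.04 -0.08] |d| 0.198 |r| 0.3
block/tray rear diff>40 px: 20
```

Converted, 0.1845 m is 9.225, 0.178 m is 8.9.

```bash
echo '[{"tx": -0.9,"tz": 2.3,"jaw": 0.3},{"tx": -1.65,"ty": 0.05,"tz": 4.35,"jaw": 0.3},{"tx": -2.3,"ty": 0.05,"tz": 6,"jaw": 0.3},{"tx": -2.75,"ty": 0.05,"tz": 7.25,"jaw": 0.3},{"tx": -3.05,"ty": 0.05,"tz": 8,"jaw": 0.3},{"tx": -3.25,"ty": 0.05,"tz": 8.5,"jaw": 0.3},{"tx": -3.4,"ty": 0.05,"tz": 8.9,"jaw": 0.3},{"tx": -3.525,"ty": 0.05,"tz": 9.225,"jaw": 0.3},{"tx": -3.525,"ty": 0.05,"tz": 9.225,"jaw": 0.3}]' | python3 steer.py
python3 - <<'E'
from t import *
from rig import bot
s=bot.read_state();p=np.array(s['position'])-mid;print("along h",p@h,"w",p@w)
a=[bot.capture(n)["color"][:,:,::-1] for n in("scene","wrist")]
cv2.imwrite("pics/p8.png",np.hstack([cv2.resize(a[0][150:300,200:400],(400,300),interpolation=cv2.INTER_CUBIC),cv2.resize(a[1],(400,300),interpolation=cv2.INTER_AREA)]))
R=np.array(s['tcp_rot'])
for d in((.008*h),):print((R.T@d).round(4))
E
```

```text
time_s: 10.4
position: [0.5818, 0.2952, 0.0111]
tcp_rot: [[-0.227, 0.97, -0.091], [0.905, 0.245, 0.349], [0.361, -0.004, -0.933]]
force: [-1.2, 2.0, 1.3]
opening: 0.296
grasp_force: 1.6
along h 0.05747313168252909 w 0.010748507479321464
[-0.0075  0.     -0.0029]
```

View pics/p8.png

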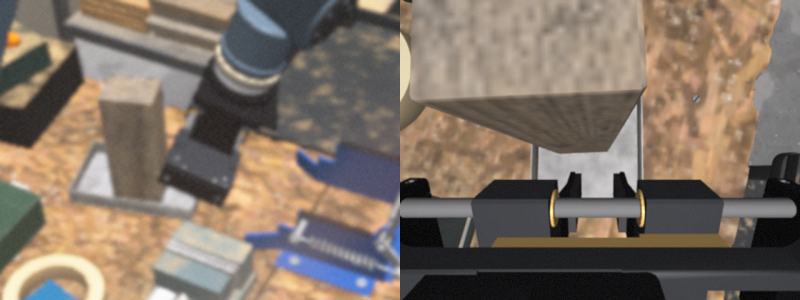

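The closed-up view shows both fingers inside the tray ahead of the block, just touching the front wall. Now I'll work out the pull.

```bash
cat > pull.py <<'E'
from t import *
from rig import bot
def tp(x,y,ang,ofs=(.058,.0105),lean=-21,z=.011):
    hh=Ro.from_euler('z',ang,degrees=True).apply(XS);ww=np.cross(ZS,hh)
    return S(x,y,0)+ofs[0]*hh+ofs[1]*ww+ZS*z,orient(lean,0,hh)
E
python3 - <<'E'
from pull import *
d=mid-O;print("tray in stand",d@XS,d@YS,np.degrees(np.arctan2(h@YS,h@XS)))
for x,y,a in((-.206,-.0315,11.2),(-.186,-.025,9.8),(-.166,-.019,8),(-.148,-.014,6.5),(-.138,-.012,6)):
    rel(*tp(x,y,a))
E
```

```text
tray in stand -0.2159404927918404 -0.03381706038107253 11.721129948902172
[-0.0095 -0.0004 -0.0037] [-0.32 -0.05  0.32] |d| 0.01 |r| 0.5
[-0.0292  0.0006 -0.0113] [-0.83 -0.04  1.62] |d| 0.031 |r| 1.8
[-0.0489  0.0006 -0.0188] [-1.47 -0.04  3.3 ] |d| 0.052 |r| 3.6
[-0.0664  0.0003 -0.0256] [-2.01 -0.04  4.7 ] |d| 0.071 |r| 5.1
[-0.076  -0.0003 -0.0292] [-2.19 -0.04  5.17] |d| 0.081 |r| 5.6
```

```bash
echo '[{"tx": -0.075,"tz": -0.03,"jaw": 0.3},{"tx": -0.175,"tz": -0.065,"jaw": 0.3},{"tx": -0.3,"tz": -0.115,"wx": -0.1,"wz": 0.1,"jaw": 0.3},{"tx": -0.475,"tz": -0.185,"wx": -0.15,"wz": 0.15,"jaw": 0.3},{"tx": -0.675,"tz": -0.26,"wx": -0.2,"wz": 0.25,"jaw": 0.3},{"tx": -0.875,"tz": -0.34,"wx": -0.25,"wz": 0.4,"jaw": 0.3},{"tx": -1.075,"tz": -0.415,"wx": -0.3,"wz": 0.55,"jaw": 0.3},{"tx": -1.275,"ty": 0.025,"tz": -0.49,"wx": -0.35,"wz": 0.7,"jaw": 0.3},{"tx": -1.475,"ty": 0.025,"tz": -0.57,"wx": -0.4,"wz": 0.8,"jaw": 0.3},{"tx": -1.675,"ty": 0.025,"tz": -0.645,"wx": -0.5,"wz": 1,"jaw": 0.3},{"tx": -1.875,"ty": 0.025,"tz": -0.72,"wx": -0.55,"wz": 1.15,"jaw": 0.3},{"tx": -2.075,"ty": 0.025,"tz": -0.8,"wx": -0.65,"wz": 1.35,"jaw": 0.3},{"tx": -2.275,"ty": 0.025,"tz": -0.875,"wx": -0.7,"wz": 1.5,"jaw": 0.3},{"tx": -2.475,"ty": 0.025,"tz": -0.95,"wx": -0.75,"wz": 1.65,"jaw": 0.3},{"tx": -2.675,"ty": 0.025,"tz": -1.03,"wx": -0.8,"wz": 1.85,"jaw": 0.3},{"tx": -2.875,"tz": -1.105,"wx": -0.85,"wz": 2,"jaw": 0.3},{"tx": -3.075,"tz": -1.185,"wx": -0.95,"wz": 2.2,"jaw": 0.3},{"tx": -3.25,"tz": -1.25,"wx": -1,"wz": 2.35,"jaw": 0.3},{"tx": -3.4,"tz": -1.31,"wx": -1,"wz": 2.4,"jaw": 0.3},{"tx": -3.5,"tz": -1.35,"wx": -1.05,"wz": 2.45,"jaw": 0.3}]' | python3 steer.py
python3 - <<'E'
from pull import *
s=bot.read_state();d=np.array(s['position'])-O;print("tcp stand",(d@XS).round(4),(d@YS).round(4),s['force'])
c=bot.capture("top");np.savez("pics/top9.npz",**c);im=c["color"]
# tray/block: greyish (low saturation) blob
hs=cv2.cvtColor(im,cv2.COLOR_RGB2HSV);u,v=proj(c,S(-.145,-.01,.02));print("expected px",u,v)
m=((hs[:,:,1]<40)&(hs[:,:,2]>110)).astype(np.uint8);m[:185]=0;m[265:]=0;m[:,:230]=0;m[:,335:]=0
n,l,st,ce=cv2.connectedComponentsWithStats(m);
for i in range(1,n):
    if st[i,4]>60:print(st[i],ce[i].round(1))
E
```

```text
time_s: 12.5
position: [0.5994, 0.2213, 0.0108]
tcp_rot: [[-0.143, 0.988, -0.057], [0.922, 0.154, 0.355], [0.36, -0.002, -0.933]]
force: [-1.0, 5.3, 4.6]
opening: 0.299
grasp_force: 3.4
tcp stand -0.0872 0.0026 [-1.0166496   5.31367981  4.63776025]
expected px 287.0295953762108 220.4748835698877
[295 203  20  25 268] [303.9 213.5]
[256 204  37  31 346] [266.3 217. ]
```

```bash
python3 - <<'E'
from pull import *
c=cam("pics/top9.npz");im=c["color"];hs=cv2.cvtColor(im,cv2.COLOR_RGB2HSV)
m=((hs[:,:,1]<40)&(hs[:,:,2]>110)).astype(np.uint8);m[:185]=0;m[265:]=0;m[:,:230]=0;m[:,294:]=0
n,l,st,ce=cv2.connectedComponentsWithStats(m);i=1+np.argmax(st[1:,4]);m=(l==i)
for v in range(204,236,3):
    x=np.flatnonzero(m[v]);print(v,x.min() if len(x) else None,x.max() if len(x) else None,end="; ")
L=[(np.flatnonzero(m[v]).min(),v) for v in range(210,232) if m[v].any()]
P=np.array([ray(c,u-.5,v,.01) for u,v in L])-O
xs,ys=P@XS,P@YS;k=np.polyfit(ys,xs,1);print("\nrear line x=",k, "angle",np.degrees(-np.arctan(k[0])),"xs at mean",xs.mean(),ys.min(),ys.max())
cols=np.flatnonzero(m.any(0));B=[(u,np.flatnonzero(m[:,u]).max()) for u in range(262,290)];Pb=np.array([ray(c,u,v+.5,.02) for u,v in B])-O;print("near edge y",np.round(Pb@YS,3)[::4],np.round(Pb@XS,3)[::4])
# block top: brown, darker
a=cv2.resize(im[195:250,245:330,::-1],None,fx=1,fy=1);print(hs[205:232:4,268:292:4].tolist())
E
```

```text
204 290 292; 207 269 285; 210 256 270; 213 257 270; 216 257 270; 219 257 271; 222 259 272; 225 258 272; 228 260 264; 231 259 260; 234 259 259; 
rear line x= [-0.10931206 -0.22165583] angle 6.238350708996914 xs at mean -0.22102578194810665 -0.03267028789948644 0.021261772007999488
near edge y [-0.033 -0.026 -0.026  0.019  0.021  0.023  0.026] [-0.209 -0.198 -0.188 -0.177 -0.167 -0.157 -0.146]
[[[14, 123, 159], [13, 105, 180], [12, 90, 175], [11, 56, 136], [111, 13, 140], [0, 5, 97]], [[132, 6, 198], [4, 9, 197], [15, 52, 180], [15, 52, 167], [15, 55, 175], [15, 50, 174]], [[143, 5, 191], [16, 42, 151], [15, 55, 177], [15, 58, 184], [15, 51, 191], [15, 53, 177]], [[143, 5, 188], [14, 47, 163], [15, 59, 170], [15, 59, 174], [15, 56, 168], [14, 56, 173]], [[143, 5, 192], [13, 63, 154], [16, 54, 179], [15, 54, 175], [14, 50, 183], [13, 41, 166]], [[150, 5, 189], [135, 7, 152], [15, 45, 175], [14, 43, 178], [14, 42, 171], [13, 41, 148]], [[107, 49, 99], [107, 51, 100], [107, 53, 102], [105, 55, 102], [106, 53, 105], [106, 55, 106]]]
```

```bash
python3 - <<'E'
from pull import *
s=bot.read_state();R=np.array(s['tcp_rot']);p=np.array(s['position'])
hh=Ro.from_euler('z',6.2,degrees=True).apply(XS)
rel(p-.004*hh,R);rel(p-.004*hh+[0,0,.05],R);rel(p-.004*hh+[0,0,.27],R)
P,Rt=tp(-.147,-.012,6.2,(-.075-.026,0),8,.009);print(P)
rel(P+[0,0,.27],Rt)
E
```

```text
[0.0037 0.     0.0014] [0. 0. 0.] |d| 0.004 |r| 0.0
[ 0.0217 -0.0001 -0.0452] [0. 0. 0.] |d| 0.05 |r| 0.0
[ 0.1008 -0.0005 -0.2505] [0. 0. 0.] |d| 0.27 |r| 0.0
[0.566682   0.38012778 0.009     ]
[ 0.2479 -0.0085 -0.1919] [ -0.12 -29.07   0.04] |d| 0.314 |r| 29.1
```

The rows are not in the units I measure in: shifts go in units of 20 mm and turns go in units of 2 degrees. I convert before sending: -0.25 m is -12.5, 0.248 m is 12.4, -29.1 degrees is -14.55.

```bash
echo '[{"tx": 0.185,"tz": 0.07,"jaw": 0.3},{"tx": 0.375,"tz": -0.4,"jaw": 0.3},{"tx": 0.725,"tz": -1.35,"jaw": 0.3},{"tx": 1.085,"tz": -2.25,"jaw": 0.3},{"tx": 2,"tz": -4.5,"jaw": 0.3},{"tx": 2.85,"tz": -6.75,"jaw": 0.3},{"tx": 3.65,"tz": -9,"jaw": 0.3},{"tx": 4.45,"tz": -11,"jaw": 0.3},{"tx": 5.04,"tz": -12.5,"jaw": 0.5},{"tx": 5.04,"tz": -12.5,"jaw": 0.5},{"tx": 7.45,"ty": -0.15,"tz": -11.75,"wy": -4,"jaw": 0.5},{"tx": 9.9,"ty": -0.25,"tz": -10.75,"wy": -8,"jaw": 0.5},{"tx": 12.4,"ty": -0.425,"tz": -9.6,"wy": -12,"jaw": 0.5},{"tx": 12.4,"ty": -0.425,"tz": -9.6,"wx": -0.05,"wy": -14.55,"jaw": 0.5},{"tx": 12.4,"ty": -0.425,"tz": -9.6,"wx": -0.05,"wy": -14.55,"jaw": 0.5},{"tx": 12.4,"ty": -0.425,"tz": -9.6,"wx": -0.05,"wy": -14.55,"jaw": 0.5}]' | python3 steer.py
python3 - <<'E'
from pull import *
P,Rt=tp(-.147,-.012,6.2,(-.075-.026,0),8,.009)
rel(P+[0,0,.03],Rt);rel(P,Rt)
c=bot.capture("top");np.savez("pics/top10.npz",**c)
s=bot.capture("scene");np.savez("pics/scene10.npz",**s)
im=c["color"];hs=cv2.cvtColor(im,cv2.COLOR_RGB2HSV)
m=((hs[:,:,1]<35)&(hs[:,:,2]>110)).astype(np.uint8);m[:185]=0;m[262:]=0;m[:,:240]=0;m[:,335:]=0
F=[]
for v in range(208,240,2):
    x=np.flatnonzero(m[v]);
    if len(x)>4:print(v,x.min(),x.max(),end="; ");F.append((x.max()+.5,v))
P=np.array([ray(c,u,v,.015) for u,v in F])-O;print("\nfront line xs",np.round(P@XS,3),np.round(P@YS,3))
E
```

```text
time_s: 14.15
position: [0.566, 0.3803, 0.2766]
tcp_rot: [[-0.154, 0.988, 0.021], [0.978, 0.155, -0.141], [-0.143, -0.002, -0.99]]
force: [0.0, 0.2, -0.4]
opening: 0.501
grasp_force: 0.0
[0.0336 0.001  0.2352] [-0.06  0.2   0.18] |d| 0.238 |r| 0.3
[0.0379 0.001  0.2649] [-0.06  0.2   0.18] |d| 0.268 |r| 0.3
208 262 315; 210 256 315; 212 257 315; 214 258 316; 216 257 316; 218 257 316; 220 259 316; 222 258 317; 224 258 317; 226 258 317; 228 260 318; 230 259 318; 232 259 318; 234 260 318; 236 261 314; 238 260 300; 
front line xs [-0.072 -0.073 -0.073 -0.07  -0.071 -0.071 -0.071 -0.069 -0.069 -0.069
 -0.067 -0.067 -0.067 -0.067 -0.077 -0.113] [ 0.02   0.015  0.009  0.004 -0.001 -0.006 -0.011 -0.016 -0.021 -0.026
 -0.032 -0.037 -0.042 -0.047 -0.051 -0.055]
```

```bash
echo '[{"tx": 0.35,"tz": 2.45,"jaw": 0.5},{"tx": 0.7,"ty": 0.05,"tz": 4.9,"jaw": 0.5},{"tx": 1.05,"ty": 0.05,"tz": 7.35,"jaw": 0.5},{"tx": 1.4,"ty": 0.05,"tz": 9.75,"jaw": 0.5},{"tx": 1.68,"ty": 0.05,"tz": 11.75,"jaw": 0.5},{"tx": 1.825,"ty": 0.05,"tz": 12.75,"jaw": 0.5},{"tx": 1.895,"ty": 0.05,"tz": 13.25,"jaw": 0.5},{"tx": 1.895,"ty": 0.05,"tz": 13.25,"jaw": 0.5}]' | python3 steer.py
python3 - <<'E'
from pull import *
def go(x,y,a): rel(*tp(x,y,a,(-.075-.0115,0),8,.010))
for q in((-.152,-.0125,6.2),(-.147,-.012,6.2),(-.13,-.0105,5.5),(-.11,-.0085,4.5),(-.09,-.006,3.2),(-.07,-.004,2),(-.05,-.002,1)):go(*q)
E
```

```text
time_s: 15.05
position: [0.568, 0.3782, 0.0092]
tcp_rot: [[-0.149, 0.989, 0.019], [0.978, 0.151, -0.141], [-0.142, -0.002, -0.99]]
force: [0.1, -0.6, -0.2]
opening: 0.503
grasp_force: 0.0
[-0.0074 -0.001   0.0003] [-0.13  0.17 -0.09] |d| 0.008 |r| 0.2
[-0.0124 -0.001   0.001 ] [-0.13  0.17 -0.09] |d| 0.012 |r| 0.2
[-0.0293 -0.0003  0.0034] [-0.03  0.17  0.6 ] |d| 0.03 |r| 0.6
[-0.0492  0.0011  0.0063] [0.11 0.17 1.59] |d| 0.05 |r| 1.6
[-0.0693  0.0034  0.0092] [0.29 0.17 2.88] |d| 0.07 |r| 2.9
[-0.0893  0.0051  0.012 ] [0.46 0.17 4.07] |d| 0.09 |r| 4.1
[-0.1093  0.0065  0.0149] [0.6  0.17 5.06] |d| 0.11 |r| 5.1
```

```bash
echo '[{"tx": -0.2,"jaw": 0.5},{"tx": -0.35,"ty": -0.025,"tz": 0.015,"jaw": 0.5},{"tx": -0.45,"ty": -0.025,"tz": 0.025,"jaw": 0.5},{"tx": -0.525,"ty": -0.05,"tz": 0.035,"jaw": 0.5},{"tx": -0.6,"ty": -0.05,"tz": 0.05,"jaw": 0.5},{"tx": -0.675,"ty": -0.05,"tz": 0.06,"jaw": 0.5},{"tx": -0.775,"ty": -0.05,"tz": 0.07,"jaw": 0.5},{"tx": -0.9,"ty": -0.05,"tz": 0.09,"wz": 0.05,"jaw": 0.5},{"tx": -1.05,"ty": -0.04,"tz": 0.11,"wz": 0.1,"jaw": 0.5},{"tx": -1.25,"ty": -0.025,"tz": 0.14,"wz": 0.2,"jaw": 0.5},{"tx": -1.45,"ty": -0.015,"tz": 0.17,"wz": 0.3,"jaw": 0.5},{"tx": -1.65,"tz": 0.2,"wz": 0.4,"jaw": 0.5},{"tx": -1.85,"tz": 0.225,"wz": 0.5,"jaw": 0.5},{"tx": -2.05,"ty": 0.025,"tz": 0.25,"wz": 0.6,"jaw": 0.5},{"tx": -2.25,"ty": 0.05,"tz": 0.285,"wx": 0.05,"wz": 0.7,"jaw": 0.5},{"tx": -2.45,"ty": 0.05,"tz": 0.315,"wx": 0.05,"wz": 0.8,"jaw": 0.5},{"tx": -2.6,"ty": 0.05,"tz": 0.335,"wx": 0.05,"wz": 0.85,"jaw": 0.5},{"tx": -2.65,"ty": 0.05,"tz": 0.34,"wx": 0.05,"wz": 0.9,"jaw": 0.5}]' | python3 steer.py
cat > trk.py <<'E'
from pull import *
c=bot.capture("top");im=c["color"];hs=cv2.cvtColor(im,cv2.COLOR_RGB2HSV)
s=bot.read_state();d=np.array(s['position'])-O;print("tcp stand",(d@XS).round(4),(d@YS).round(4),np.round(s['force'],1))
m=((hs[:,:,1]<35)&(hs[:,:,2]>110)).astype(np.uint8)
F=[]
u0,v0=proj(c,S((d@XS)+.0865+.06,-.005,.015))
for v in range(int(v0)-14,int(v0)+19,2):
    r=m[v,int(u0)-8:int(u0)+14]; x=np.flatnonzero(r)
    if len(x)>3: F.append((int(u0)-8+x.max()+.5,v))
P=np.array([ray(c,u,v,.015) for u,v in F])-O;xs,ys=P@XS,P@YS
print("front xs",xs.round(3)[::2],"ys",ys.round(3)[::2]);k=np.polyfit(ys,xs,1);print("angle",np.degrees(-np.arctan(k[0])).round(1),"x at y0",k[1].round(4))
E
python3 trk.py; python3 - <<'E'
from pull import *
def go(x,y,a): rel(*tp(x,y,a,(-.075-.0115,0),8,.010))
for q in((-.09,-.006,3.2),(-.07,-.004,2),(-.05,-.002,1),(-.03,-.001,0),(-.01,0,0)):go(*q)
E
```

```text
time_s: 16.85
position: [0.577, 0.3275, 0.011]
tcp_rot: [[-0.121, 0.992, 0.02], [0.983, 0.122, -0.14], [-0.142, 0.003, -0.99]]
force: [-0.1, 2.1, -0.4]
opening: 0.5
grasp_force: 1.0
tcp stand -0.1944 -0.015 [-0.3  2.2  0.3]
front xs [-0.036 -0.037 -0.037 -0.035 -0.036 -0.033 -0.034 -0.032 -0.05 ] ys [ 0.031  0.021  0.011  0.    -0.01  -0.02  -0.03  -0.041 -0.05 ]
angle 0.4 x at y0 -0.0356
[-0.0179  0.0028  0.0036] [0.33 0.14 1.22] |d| 0.018 |r| 1.3
[-0.0379  0.005   0.0064] [0.5  0.14 2.41] |d| 0.039 |r| 2.5
[-0.0579  0.007   0.0093] [0.64 0.14 3.4 ] |d| 0.059 |r| 3.5
[-0.0778  0.0079  0.0121] [0.78 0.14 4.39] |d| 0.079 |r| 4.5
[-0.0976  0.0074  0.015 ] [0.78 0.14 4.39] |d| 0.099 |r| 4.5
```

```bash
echo '[{"tx": -0.1,"tz": 0.02,"wz": 0.05,"jaw": 0.5},{"tx": -0.25,"ty": 0.05,"tz": 0.05,"wz": 0.15,"jaw": 0.5},{"tx": -0.45,"ty": 0.075,"tz": 0.09,"wx": 0.05,"wz": 0.3,"jaw": 0.5},{"tx": -0.65,"ty": 0.1,"tz": 0.13,"wx": 0.1,"wz": 0.45,"jaw": 0.5},{"tx": -0.9,"ty": 0.15,"tz": 0.18,"wx": 0.15,"wz": 0.6,"jaw": 0.5},{"tx": -1.1,"ty": 0.165,"tz": 0.21,"wx": 0.15,"wz": 0.75,"jaw": 0.5},{"tx": -1.3,"ty": 0.19,"tz": 0.24,"wx": 0.2,"wz": 0.85,"jaw": 0.5},{"tx": -1.5,"ty": 0.21,"tz": 0.265,"wx": 0.2,"wz": 1,"jaw": 0.5},{"tx": -1.7,"ty": 0.23,"tz": 0.295,"wx": 0.25,"wz": 1.1,"jaw": 0.5},{"tx": -1.9,"ty": 0.25,"tz": 0.32,"wx": 0.25,"wz": 1.2,"jaw": 0.5},{"tx": -2.1,"ty": 0.275,"tz": 0.35,"wx": 0.25,"wz": 1.3,"jaw": 0.5},{"tx": -2.3,"ty": 0.3,"tz": 0.38,"wx": 0.3,"wz": 1.4,"jaw": 0.5},{"tx": -2.5,"ty": 0.325,"tz": 0.41,"wx": 0.3,"wz": 1.5,"jaw": 0.5},{"tx": -2.7,"ty": 0.335,"tz": 0.435,"wx": 0.3,"wz": 1.6,"jaw": 0.5},{"tx": -2.85,"ty": 0.35,"tz": 0.455,"wx": 0.3,"wz": 1.7,"jaw": 0.5},{"tx": -2.9,"ty": 0.35,"tz": 0.465,"wx": 0.3,"wz": 1.7,"jaw": 0.5}]' | python3 steer.py
python3 trk.py; python3 - <<'E'
from pull import *
def go(x,y,a): rel(*tp(x,y,a,(-.075-.010,0),8,.010))
for q in((-.03,-.001,0),(-.01,0,0),(0,0,0),(.004,0,0),(.007,0,0)):go(*q)
E
```

```text
time_s: 18.5
position: [0.5915, 0.2706, 0.0104]
tcp_rot: [[-0.061, 0.998, 0.011], [0.988, 0.062, -0.14], [-0.141, 0.002, -0.99]]
force: [-0.9, 6.5, 4.4]
opening: 0.496
grasp_force: 2.9
tcp stand -0.1368 -0.003 [-0.9  4.9  3.3]
front xs [0.022 0.024 0.023 0.023 0.02  0.022 0.024 0.024] ys [ 0.031  0.021  0.011  0.001 -0.01  -0.02  -0.03  -0.04 ]
angle 1.0 x at y0 0.0229
[-0.0216  0.0017  0.0035] [0.25 0.08 0.97] |d| 0.022 |r| 1.0
[-0.0414  0.0023  0.0063] [0.25 0.08 0.97] |d| 0.042 |r| 1.0
[-0.0513  0.0021  0.0077] [0.25 0.08 0.97] |d| 0.052 |r| 1.0
[-0.0552  0.0021  0.0083] [0.25 0.08 0.97] |d| 0.056 |r| 1.0
[-0.0582  0.002   0.0087] [0.25 0.08 0.97] |d| 0.059 |r| 1.0
```

Converted, 0.007 m is 0.35, -0.005 m is -0.25, 1 degrees is 0.5.

```bash
echo '[{"tx": -0.1,"ty": 0.015,"tz": 0.015,"wz": 0.05,"jaw": 0.5},{"tx": -0.25,"ty": 0.03,"tz": 0.04,"wz": 0.1,"jaw": 0.5},{"tx": -0.45,"ty": 0.05,"tz": 0.07,"wx": 0.05,"wz": 0.2,"jaw": 0.5},{"tx": -0.65,"ty": 0.065,"tz": 0.105,"wx": 0.05,"wz": 0.3,"jaw": 0.5},{"tx": -0.85,"ty": 0.075,"tz": 0.14,"wx": 0.1,"wz": 0.4,"jaw": 0.5},{"tx": -1.05,"ty": 0.085,"tz": 0.17,"wx": 0.1,"wz": 0.5,"jaw": 0.5},{"tx": -1.25,"ty": 0.09,"tz": 0.2,"wx": 0.1,"wz": 0.5,"jaw": 0.5},{"tx": -1.45,"ty": 0.1,"tz": 0.23,"wx": 0.1,"wz": 0.5,"jaw": 0.5},{"tx": -1.65,"ty": 0.1,"tz": 0.255,"wx": 0.1,"wz": 0.5,"jaw": 0.5},{"tx": -1.85,"ty": 0.1,"tz": 0.285,"wx": 0.1,"wz": 0.5,"jaw": 0.5},{"tx": -2.05,"ty": 0.1,"tz": 0.315,"wx": 0.1,"wz": 0.5,"jaw": 0.5},{"tx": -2.2,"ty": 0.1,"tz": 0.335,"wx": 0.1,"wz": 0.5,"jaw": 0.5},{"tx": -2.3,"ty": 0.1,"tz": 0.35,"wx": 0.1,"wz": 0.5,"jaw": 0.5},{"tx": -2.4,"ty": 0.1,"tz": 0.36,"wx": 0.1,"wz": 0.5,"jaw": 0.5},{"tx": -2.475,"ty": 0.1,"tz": 0.37,"wx": 0.1,"wz": 0.5,"jaw": 0.5},{"tx": -2.55,"ty": 0.1,"tz": 0.385,"wx": 0.1,"wz": 0.5,"jaw": 0.5}]' | python3 steer.py
python3 trk.py; python3 - <<'E'
from pull import *
def go(x,y,a): rel(*tp(x,y,a,(-.075-.010,0),8,.010))
for q in((0,0,0),(.003,0,0),(.006,0,0)):go(*q)
E
```

```text
time_s: 20.15
position: [0.5966, 0.2195, 0.0099]
tcp_rot: [[-0.044, 0.999, 0.007], [0.989, 0.045, -0.14], [-0.141, 0.001, -0.99]]
force: [-0.2, 6.9, 5.7]
opening: 0.5
grasp_force: 2.9
tcp stand -0.0854 -0.0003 [-0.4  5.2  3.1]
front xs [0.095 0.095 0.094 0.094 0.093 0.093 0.092 0.074] ys [ 0.031  0.021  0.011  0.    -0.01  -0.02  -0.03  -0.04 ]
angle -14.8 x at y0 0.0917
[-0.0004  0.0003 -0.    ] [ 0.04  0.1  -0.01] |d| 0.0 |r| 0.1
[-0.0033  0.0003  0.0004] [ 0.04  0.1  -0.01] |d| 0.003 |r| 0.1
[-0.0063  0.0003  0.0008] [ 0.04  0.1  -0.01] |d| 0.006 |r| 0.1
```

Converted, -0.004 m is -0.2, -0.003 m is -0.15.

```bash
echo '[{"tx": -0.05,"tz": 0.005,"jaw": 0.5},{"tx": -0.1,"tz": 0.015,"jaw": 0.5},{"tx": -0.15,"tz": 0.02,"jaw": 0.5},{"tx": -0.2,"tz": 0.025,"jaw": 0.5},{"tx": -0.2,"tz": 0.025,"jaw": 0.5}]' | python3 steer.py; echo '[{"tx": -0.04,"tz": 0.005,"jaw": 0.5},{"tx": -0.04,"tz": 0.005,"jaw": 0.5}]' | python3 steer.py
```

```text
time_s: 20.7
position: [0.5967, 0.2185, 0.01]
tcp_rot: [[-0.043, 0.999, 0.008], [0.99, 0.044, -0.136], [-0.136, 0.002, -0.991]]
force: [-0.9, 13.4, 5.0]
opening: 0.499
grasp_force: 6.6
time_s: 20.9
position: [0.5967, 0.2184, 0.0101]
tcp_rot: [[-0.043, 0.999, 0.009], [0.99, 0.044, -0.135], [-0.135, 0.003, -0.991]]
force: [-0.7, 15.3, 5.0]
opening: 0.501
grasp_force: 7.6
```

Force is rising while the position is stuck, so the tray is probably against the back stop. I'll back off, raise the tool and verify numerically.

```bash
echo '[{"tx": 0.15,"tz": -0.025,"jaw": 0.5},{"tx": 0.4,"tz": -0.05,"jaw": 0.5},{"tx": 0.75,"tz": -0.1,"jaw": 0.5},{"tx": 1.25,"tz": -0.25,"jaw": 0.5},{"tx": 1.5,"tz": -2,"jaw": 0.5},{"tx": 2,"tz": -4.5,"jaw": 0.5},{"tx": 2.5,"tz": -7,"jaw": 0.5},{"tx": 3,"tz": -9.5,"jaw": 0.5},{"tx": 5,"tz": -11,"jaw": 0.5},{"tx": 7.5,"tz": -11.5,"jaw": 0.5},{"tx": 7.5,"tz": -11.5,"jaw": 0.5},{"tx": 7.5,"tz": -11.5,"jaw": 0.5}]' | python3 steer.py
python3 - <<'E'
from pull import *
c=bot.capture("top");s=bot.capture("scene");np.savez("pics/topF.npz",**c);np.savez("pics/sceneF.npz",**s)
im=c["color"];hs=cv2.cvtColor(im,cv2.COLOR_RGB2HSV)
u0,v0=map(int,proj(c,S(-.06,0,.01)));print(u0,v0)
m=((hs[:,:,1]<35)&(hs[:,:,2]>110)).astype(np.uint8)
F=[]
for v in range(v0-22,v0+23,3):
    x=np.flatnonzero(m[v,u0-12:u0+30]); 
    if len(x)>2:F.append((u0-12+x.min()-.5,v))
P=np.array([ray(c,u,v,.02) for u,v in F])-O;print("rear xs",(P@XS).round(3),"ys",(P@YS).round(3))
b=cv2.inRange(hs,(108,120,60),(130,255,255));b[:,380:]=0;b[:170]=0;b[265:]=0
n,l,st,ce=cv2.connectedComponentsWithStats(b)
for i in range(1,n):
    if st[i,4]>15:
        q=np.argwhere(l==i);k=q[:,1].argmin();v,u=q[k];d=ray(c,u-.5,v,.026)-O;print("blue",st[i],"left tip",(d@XS).round(4),(d@YS).round(4))
# block: brown top region
mb=cv2.inRange(hs,(8,35,120),(20,75,215));u,v=map(int,proj(c,S(0,0,.152)));k=np.zeros_like(mb);k[v-25:v+26,u-35:u+36]=255;mb&=k
mb=cv2.morphologyEx(mb,cv2.MORPH_OPEN,np.ones((5,5)));cn=max(cv2.findContours(mb,0,1)[0],key=cv2.contourArea);r=cv2.minAreaRect(cn);print("block top",r,[( (ray(c,*r[0],.152)-O)@a).round(4) for a in(XS,YS)])
E
```

```text
time_s: 22.1
position: [0.5873, 0.3965, 0.2156]
tcp_rot: [[-0.048, 0.999, 0.006], [0.989, 0.048, -0.142], [-0.142, -0.001, -0.99]]
force: [-0.3, -1.3, -1.1]
opening: 0.498
grasp_force: 0.0
320 215
rear xs [-0.074 -0.074 -0.074 -0.075 -0.075 -0.075 -0.073 -0.073 -0.074 -0.074
 -0.074 -0.074] ys [ 0.042  0.034  0.027  0.019  0.011  0.004 -0.004 -0.012 -0.019 -0.027
 -0.034 -0.042]
blue [319 182  61  11 183] left tip -0.0624 0.0761
blue [361 190  19  46 211] left tip 0.0427 0.0567
blue [322 236  23  13  95] left tip -0.0605 -0.0759
blue [348 237  32   9 173] left tip 0.005 -0.0633
block top ((346.5, 209.5), (19.0, 25.0), 90.0) [np.float64(0.0021), np.float64(-0.0075)]
```

```bash
python3 -c "
from rig import bot
print(bot.hand_in())"
```

```text
the job is handed in; nothing more can be done
None
```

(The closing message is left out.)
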